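# Hold the medicine box's spring lock open with its key

## Robot

A 7-joint arm with a two-finger parallel gripper is mounted at the origin on a cart in front of the work surface, level with it; the furniture and walls round the work are solid. World frame = base frame: x ahead of the robot, y to its left, z up, the work surface at z = 0. Lengths are in mm, angles in rad, forces in N, time in s.
With the tool pointing down it reaches from about 400 to 875 mm from the base axis. Payload 4.4 kg.
Tool frame: the origin (TCP) lies between the finger pads; the fingertips stand 11 mm ahead of it and the grasp point (between the pads) lies 8 mm behind it; y points along the fingers, x is the direction in which the jaws open and shut, and the axes are right-handed (so a half turn about y gives the same grasp; the last joint's range is limited). The gripper opens to 85 mm and grips with 20 to 120 N. Pads are 22 mm wide; open, the fingers measure 114 mm over their backs; the gripper's body (76 mm by 85 mm) begins 54 mm behind the grasp point. The pads swing forward as they close: fully open they stand 13 mm farther back than shut.
Start: joints at [-1.188, 0.628, 0.038, 1.517, -0.027, 0.996, -0.02], TCP at [282.005, 585.654, 242.313] pointing down, gripper open.
Joint ranges: [-3.06, 3.06], [-0.37, 2.12], [-1.25, 1.32], [0.18, 2.47], [-1.1, 4.24], [0.23, 1.98], [-2.94, 2.94]. Speed limits (rad/s): [2.57, 2.57, 3.14, 3.14, 3.14, 3.14, 3.14].

## Interface

Orientations are given as [roll, pitch, yaw] about the fixed x, y, z axes, in that order (R = Rz(yaw) Ry(pitch) Rx(roll)).
In Python, from cell import * gives the robot as it stands.
- The arm moves only by the shell command python3 -m jog 'ROWS'. ROWS is JSON, a list of rows, each an object of numbers: "x", "y", "z": the shift along the tool's x, y, z in mm; "ax", "ay", "az": the turn, a rotation vector about the tool's x, y, z in rad; "grip": the finger opening in mm, from 0 to 85.4. In form: [{"x": .., "y": .., "z": .., "ax": .., "ay": .., "az": .., "grip": ..}, ...]. A call has 1 to 5 rows; each row is the pose to reach, as a shift and turn from the pose commanded when the call began, along the tool's axes at that moment; what a row does not reach only later rows make up. A row lasts 1/10 s, in which the tool goes at most 50 mm and 8.59 degrees, less where a joint would pass 70% of its speed; a pose out of reach is approached as far as the arm can. A call with a gripper value outside its range is refused whole. The fingers move at their own pace and stop on an object; the grip force is fixed at half the most. Time passes only in rows, so rows that repeat a pose let the fingers close. It gives the time, the measured TCP pose, the force and the opening at its end, in the units of the state.
- read_state(): the state, without advancing time (a new reading comes with each control period).
- get_image(name): name is "side" or "top" or "wrist"; returns a dict with "color" (420x560x3 uint8, red, green, blue), "vfov" (degrees; the focal length in pixels is half the picture's height over the tangent of half this angle, whatever the lens; pixels are square), "cx", "cy" (the principal point, pixels), "camera_from_world" (4x4, takes a point from world to camera coordinates). Camera axes: x right, y down, z forward; pixel columns grow to the right and rows downward; lengths in mm; the calibration is good to about 2 mm. A picture is of the moment at which its call begins. There is no depth.
- finish_job(): hands the job in, once; it reports no verdict.
The state is a dict: "clock": time; "qpos": joint angles; "qd": joint speeds; "tau": joint torques, N m; "eef_pos": TCP position; "tool_rot": TCP orientation; "force": force on the tool from outside, world axes, zero at the start; "torque": the same for the moment, N m; "width": finger opening in mm.
Only numpy, scipy, OpenCV 4.12 (cv2) and the standard library are available. Lean on these libraries where they do the work, as an engineer would, in place of code of your own. Each camera call takes 0.05 s, during which the arm holds its last target.

## Task

The lid of the grey medicine box has crept up a few millimetres on its rubber seal, which jams the hooked spring bolt. Press the front of the lid down until it is fully home, then take the round-headed key from the wooden key block and push it all the way into the lock in the box's top, wiggling it a little if the sticky pins catch. Turn it a quarter turn clockwise to its stop and finish while still holding it turned (the bolt springs back if you let go), so that I can lift the lid; leave the other two keys and everything else on the worktop where they are.

Things in the scene. Friction and masses are not known exactly. Their poses are not given: they have to be found in the camera images.
- medbox: Medicine box: grey steel, 180 deep (x) x 180 wide (y) x 95 mm high, screwed down; origin at the centre of its underside, x to its back, z up. Its front 60 mm (towards the robot) is a fixed panel, top at z = 86 mm, with the lock upright in it at x = -58, y = 0 mm. Behind it lies the lid, 119 mm from front edge to the hinge at the box's back.
- medbox_lid (a joint): Lid angle: 0 = fully home; it starts 0.038 to 0.048 open (front edge 4.5 to 5.7 mm too high) and stays where it is pushed. Pushing it down at lid_front takes about 9 N; it stops hard at 0. While it stands proud the hooked bolt catches on it and the key jams after some 0.3 rad; with the lid home the key turns all the way.
- lid_front (a point): Spot to press: on the lid's top face, midway along its width, 22 mm behind its front edge; z = 94 mm when the lid is home. Axes of the lid: x to the box's back, y to its left, z up.
- keyway (a point): Centre of the keyhole's mouth in the lock's brass plug, z = 85 mm; 51 mm in front of lid_front. z points up out of the lock; x lies along the slot's long side and turns with the plug (at the start it points to the box's back). Slot 16 x 7 mm (1 mm clear all round the blade), 2 mm chamfer, 38 mm deep, upright. A flat steel ring round it (21.6 mm inside, 39 mm outside) stands to z = 87.6 mm.
- plug (a joint): Lock plug angle: 0 as found (bolt out), grows clockwise seen from above, stop at 1.5 rad (bolt drawn in). A spring returns it: 0.04 N m at 0, 0.13 N m at 1.5. The blade has about 0.15 rad of play in the slot.
- pin0: Upper of two sticky sprung pins (steel, 7 mm round tips) in the slot's +x wall, 10 and 21 mm below the mouth; they stand 3.7 mm into the slot and are pushed aside by the bevelled blade. A straight push past them takes up to about 20 N; about half of that while the key is twisted to and fro by some 5 degrees.
- round_key_head (a point): Centre of the head of the key to use: black round disc, 37 mm across, 10 mm thick (grip it across the thickness, y). z up from blade to head, x along the width of head and blade. Head's top 19 mm above this point, flat shoulder (23 x 10 mm) 22.5 mm below, blade tip 56.5 mm below. Stands upright in the key block. Either way round fits.
- round_key_tip (a point): Bevelled tip of the round-headed key's steel blade (14 x 5 mm, 34 mm long), 56.5 mm below the head's centre. When the key is home its shoulder rests on the steel ring and the tip is about 31.4 mm below the keyway's mouth.
- round_key: The round-headed key as a whole, about 35 g; origin at the blade's tip, z up, x along its width.
- key_block: Oak key block, 158 (x) x 54 (y) x 42 mm high, fixed; origin at the centre of its underside. Three keys stand in slots at x = -48, 0 and 48 mm, y = 0, in any order, widths along its x, shoulders on its top at z = 42 mm, blades 34 mm deep in the slots (1 mm clear all round).
- square_key: Key with a square black head (31 x 10 x 31 mm), otherwise like the round-headed one; origin at the blade's tip, z up; to be left in the block.
- slim_key: Key with a slim black head (16 x 10 x 40 mm), otherwise like the round-headed one; origin at the blade's tip, z up; to be left in the block.
- garlic: Bystander: garlic bulb, 60x57x58 mm, at the front edge; origin at the centre of its underside.
- teaspoon: Bystander: steel teaspoon, 130x26x11 mm, lying at the front edge; origin at the centre of its underside.
- tea_light: Bystander: tea light, 38x38x15 mm, at the front edge; origin at the centre of its underside.
Things that resemble listed ones, but are neither listed nor needed, are in the scene too. What is shaped like the round_key but green or orange is not meant.

How it is judged (in metres and radians):
On the way, in this order (a step that is already met when the one before it is completed fails the run):
1. the lid is pressed fully home (value of joint medbox_lid below 0.01 rad), for 0.2 s.
2. the round-headed key is all the way in the lock, not yet turned, the lid still home (value of joint medbox_lid below 0.01 rad and z of round_key_tip in the frame of keyway below -0.0285 m and horizontal distance between round_key_tip and keyway below 0.004 m and angle between the z axis of round_key_head and the z axis of keyway, either way round below 0.12 rad and value of joint plug below 0.3 rad), for 0.1 s.
3. the key is turned a quarter clockwise and held (value of joint plug above 1.25 rad and z of round_key_tip in the frame of keyway below -0.0285 m and horizontal distance between round_key_tip and keyway below 0.004 m and angle between the z axis of round_key_head and the z axis of keyway, either way round below 0.12 rad and contact force between the fingers and round_key above 5 N), for 0.3 s.
At the end, for the whole second after the job is handed in: The key is still held by the fingers (over 5 N), fully in the lock (tip at least 28.5 mm below the keyway's mouth, within 4 mm of its axis, tilted less than 0.12 rad), the plug turned more than 1.25 rad clockwise and at rest, and the lid home (below 0.010 rad) (all of step 3 and velocity of joint plug below 0.2 rad/s and value of joint medbox_lid below 0.01 rad); the arm keeps its last pose, push and grip.
It fails at once if one of the other two keys is taken out or pushed about (over 15 mm) (distance of any of square_key, slim_key from where it was at the start of the episode above 0.015 m).
It fails at once if a bystander is pushed about (over 30 mm) (distance of any of garlic, teaspoon, tea_light from where it was at the start of the episode above 0.03 m).
It also fails if it takes over 58 s, if anything falls off the work surface, if the arm or the gripper's body presses on something with over 40 N, if the wrist force passes 120 N, or if a joint passes its speed limit or range.

## Working session

There is one attempt and no reset: what is moved stays moved. The work goes in short steps, Python scripts to look and compute and a shell command to move; the robot and the scene stay as the last step left them, time stands still between calls to the robot, and variables do not carry over. Pictures are saved under pics/ and viewed, and the job is handed in when it is done.

```bash
ls; mkdir -p pics
python3 - <<'E'
from cell import *
import cv2, numpy as np
s=read_state(); print({k:np.round(v,3).tolist() for k,v in s.items()})
for n in ["side","top","wrist"]:
    d=get_image(n); cv2.imwrite(f"pics/{n}0.png",d["color"][:,:,::-1]); print(n,d["vfov"],d["cx"],d["cy"],np.round(d["camera_from_world"],4).tolist())
E
```

```text
pics
{'clock': 0.0, 'qpos': [-1.188, 0.629, 0.038, 1.518, -0.027, 0.996, -0.02], 'qd': [0.001, -0.001, 0.0, 0.0, -0.0, 0.0, 0.001], 'tau': [0.0, -56.339, 1.226, -19.345, 0.011, 0.011, -0.0], 'eef_pos': [281.722, 585.091, 241.388], 'tool_rot': [-1.571, 0.002, 1.122], 'force': [-0.043, 0.256, -1.059], 'torque': [0.032, -0.027, 0.032], 'width': 84.709}
side 44.769464746486264 268.1200449411259 205.26032787454352 [[-0.9343, -0.3559, -0.0185, 507.5733], [-0.2667, 0.7325, -0.6263, 272.162], [0.2365, -0.5803, -0.7793, 838.7472], [0.0, 0.0, 0.0, 1.0]]
top 49.705540893456096 279.3287222814431 210.22078079030123 [[-0.0298, -0.9995, 0.0121, -65.3183], [-0.9818, 0.027, -0.1882, 553.1105], [0.1878, -0.0175, -0.9821, 1055.8527], [0.0, 0.0, 0.0, 1.0]]
wrist 67.34912247015667 278.14640615889533 212.5164805949964 [[0.4356, 0.9001, -0.0016, -648.2584], [0.8658, -0.4185, 0.2744, -35.2836], [0.2463, -0.1209, -0.9616, 379.8905], [0.0, 0.0, 0.0, 1.0]]
```

View pics/side0.png

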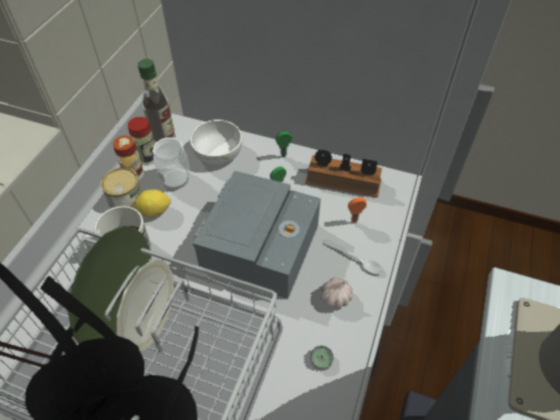

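View pics/top0.png

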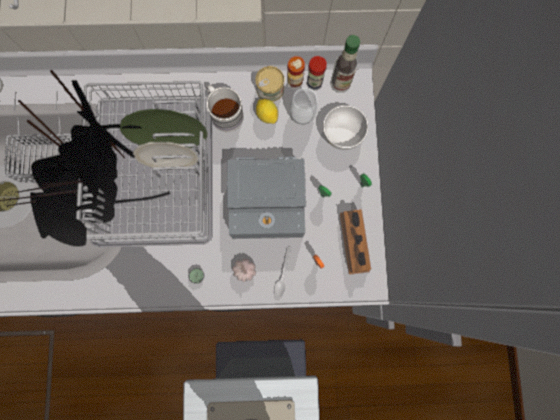

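View pics/wrist0.png

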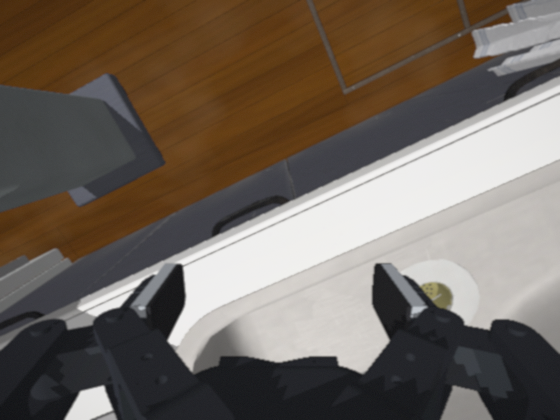

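Both fixed views show the box (top ≈ 266,196; keyway ≈ 267,221) and the key block (top ≈ 357,241). The side view shows the three black heads at ≈ (322,158), (346,162) and (369,167). Look-alikes are the green keys and an orange one. Next I'll enlarge.

Run:
```python
import cv2, numpy as np
a=cv2.imread("pics/side0.png");b=cv2.imread("pics/top0.png")
A=cv2.resize(a[140:240,270:400],None,fx=6,fy=6,interpolation=cv2.INTER_CUBIC)
cv2.imwrite("pics/cropS.png",A)
B=cv2.resize(b[150:280,220:380],None,fx=4.5,fy=4.5,interpolation=cv2.INTER_CUBIC)
cv2.imwrite("pics/cropT.png",B)
```

```text
(no output)
```

View pics/cropS.png

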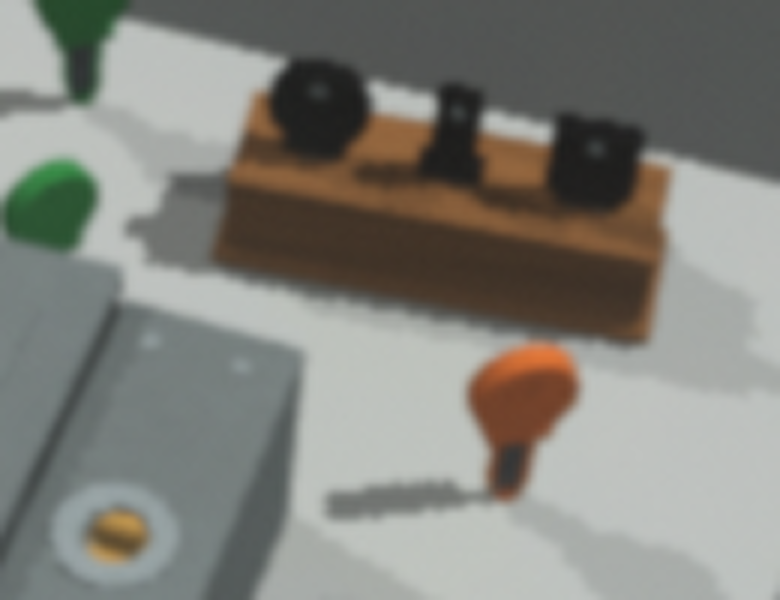

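View pics/cropT.png

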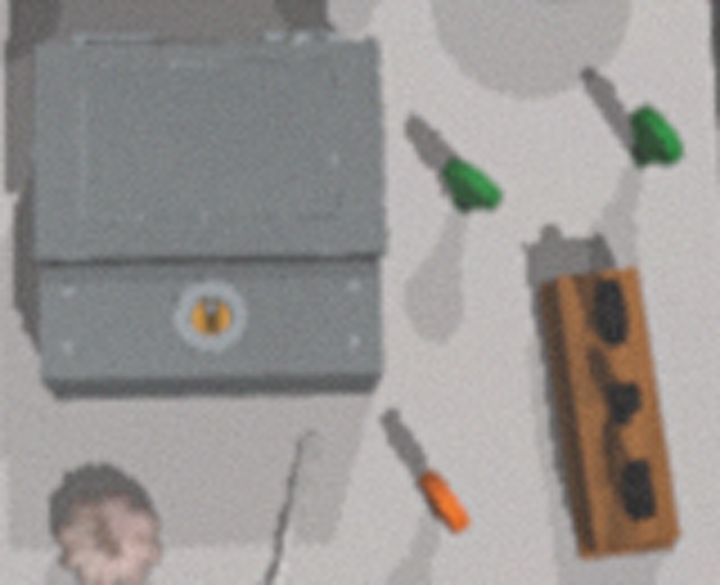

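```bash
cat > h.py <<'E'
from cell import *
import cv2, numpy as np
def K(d):
    f=d["color"].shape[0]/2/np.tan(np.radians(d["vfov"])/2); return f,d["cx"],d["cy"],np.array(d["camera_from_world"])
def ray(d,p):
    f,cx,cy,T=K(d); v=np.array([(p[0]-cx)/f,(p[1]-cy)/f,1.]); R=T[:3,:3]; o=-R.T@T[:3,3]; v=R.T@v; return o,v/np.linalg.norm(v)
def onz(d,p,z):
    o,v=ray(d,p); return o+v*(z-o[2])/v[2]
def proj(d,X):
    f,cx,cy,T=K(d); c=T[:3,:3]@np.array(X,float)+T[:3,3]; return np.array([cx+f*c[0]/c[2],cy+f*c[1]/c[2]])
def tri(*dp):
    A=np.zeros((3,3));b=np.zeros(3)
    for d,p in dp:
        o,v=ray(d,p);M=np.eye(3)-np.outer(v,v);A+=M;b+=M@o
    X=np.linalg.solve(A,b); return X,[np.round(proj(d,X)-p,2).tolist() for d,p in dp]
def st():
    s=read_state(); print({k:np.round(s[k],3).tolist() for k in ("clock","eef_pos","tool_rot","force","width","qpos")}); return s
E
python3 - <<'E'
from h import *
S=get_image("side");T=get_image("top")
def comps(d,m,lo,roi):
    x0,y0,x1,y1=roi; k=np.zeros_like(m); k[y0:y1,x0:x1]=m[y0:y1,x0:x1]
    n,l,s,c=cv2.connectedComponentsWithStats(k.astype(np.uint8))
    for i in range(1,n):
        if s[i,4]>=lo: print("  ",s[i].tolist(),np.round(c[i],2))
    return l
for nm,d,bl,ringroi in (("S",S,(300,140,390,195),(275,215,305,240)),("T",T,(338,205,375,275),(255,208,280,235))):
    c=d["color"].astype(int); R,G,B=c[...,0],c[...,1],c[...,2]
    print(nm,"black"); comps(d,(c.max(2)<55),15,bl)
    print(nm,"wood"); 
    m=((R-B>35)&(R>60)).astype(np.uint8); k=np.zeros_like(m); x0,y0,x1,y1=bl; x0-=5;y1+=5;k[y0:y1,x0:x1]=m[y0:y1,x0:x1]
    pts=cv2.findNonZero(k); print(cv2.minAreaRect(pts))
    print(nm,"brass"); comps(d,(R-B>40),4,ringroi)
    x0,y0,x1,y1=ringroi
    print(nm,"ring bright"); comps(d,(c.min(2)>135),10,ringroi)
E
```

```text
S black
   [315, 150, 16, 16, 194] [322.68 157.49]
   [340, 154, 10, 17, 112] [345.36 162.96]
   [362, 159, 15, 16, 190] [368.48 166.68]
S wood
((343.30316162109375, 178.87033081054688), (73.39179992675781, 36.39867401123047), 10.539182662963867)
S brass
   [285, 225, 9, 9, 61] [289.02 229.03]
S ring bright
   [279, 221, 21, 16, 174] [288.73 228.43]
T black
T wood
((355.7911071777344, 241.14695739746094), (62.9157829284668, 22.01884651184082), 82.27816772460938)
T brass
   [263, 217, 8, 7, 41] [266.39 220.44]
T ring bright
   [258, 212, 17, 17, 141] [266.16 219.96]
```

Run:
```python
from h import *
S=get_image("side");T=get_image("top")
print("ring",tri((S,(289,228.7)),(T,(266.2,220.2))), onz(S,(289,228.7),87.6),onz(T,(266.2,220.2),87.6))
c=T["color"].astype(int); print(c[241:249,352:366].max(2))
m=(c.max(2)<72).astype(np.uint8); k=np.zeros_like(m);k[208:272,344:372]=m[208:272,344:372]
n,l,s,cc=cv2.connectedComponentsWithStats(k)
for i in range(1,n):
  if s[i,4]>8: print(s[i],np.round(cc[i],2))
I=T["color"][:,:,::-1]
cv2.imwrite("pics/blk.png",cv2.resize(I[200:280,330:380],None,fx=7,fy=7,interpolation=cv2.INTER_NEAREST))
cv2.imwrite("pics/box.png",cv2.resize(I[150:245,220:315],None,fx=6,fy=6,interpolation=cv2.INTER_NEAREST))
```

```text
ring (array([520.46015434, -48.92311817,  88.44052735]), [[-0.36, -0.12], [0.03, 0.29]]) [519.95312332 -49.48444116  87.6       ] [521.29580343 -48.85364045  87.6       ]
[[151 139 117  82  55  50  59  53  76 116 138 157 153 146]
 [151 142 118  86  55  51  57  65 106 150 155 157 150 140]
 [146 140 113  80  58  55  59  76 127 156 158 153 151 145]
 [148 133  98  80  75  80 100 113 143 160 157 156 152 143]
 [146 124  91  79  90 106 134 146 156 158 159 152 142 144]
 [142 127  90  79  86 104 138 149 157 160 152 156 150 147]
 [143 117  93  83  83  99 133 150 157 161 159 148 146 148]
 [137 123  91  77  87  92 118 150 156 159 160 150 149 141]]
[352 213   7  13  71] [354.97 219.  ]
[355 236   7   8  42] [357.69 239.  ]
[358 253   7  12  69] [360.87 258.52]
```

View pics/blk.png

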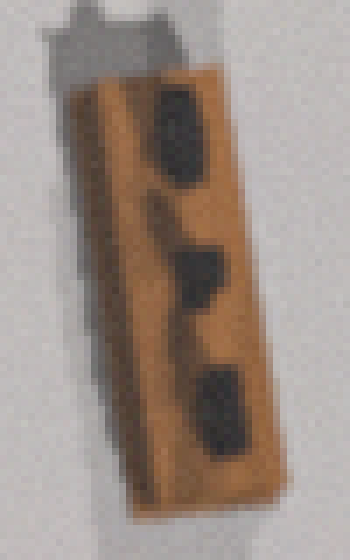

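View pics/box.png

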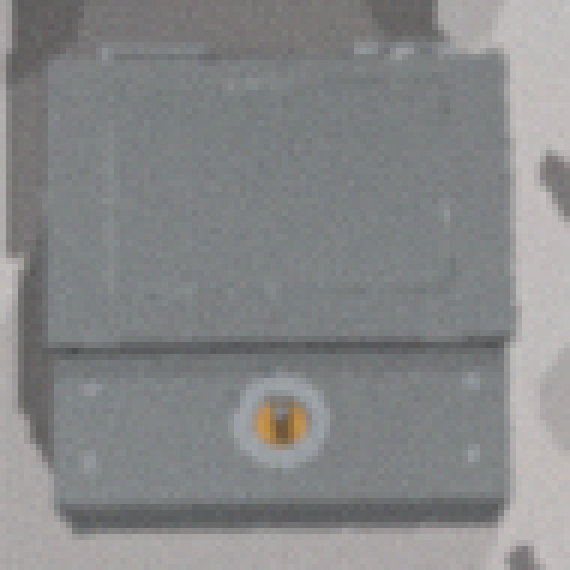

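Run:
```python
from h import *
S=get_image("side");T=get_image("top")
f=lambda x,y:(220+x/6-.5,150+y/6-.5)
P=[onz(T,f(*p),86.5) for p in ((92,388),(90,462),(472,381),(473,454))]
for p in P: print(np.round(p,1))
v=(P[0]+P[1]-P[2]-P[3]); print("box yaw from screws",np.arctan2(-v[0],v[1]))
a,b=onz(T,f(50,348),98),onz(T,f(515,338),98);v=a-b;print(a,b,"lid edge yaw",np.arctan2(-v[0],v[1]), (a+b)/2)
for s,t in (((322.68,157.6),(354.97,219)),((345.4,163),(357.7,239)),((368.5,166.7),(360.87,258.5))):
    print("key",tri((S,s),(T,t)),onz(T,t,64.5)[:2],onz(S,s,64.5)[:2])
g=lambda x,y:(330+x/7-.5,200+y/7-.5)
for p in ((100,75),(222,66),(287,490),(160,510)): print("blk corner",np.round(onz(T,g(*p),42),1))
print("wall",onz(T,(388,240),0))
```

```text
[538.   24.9  86.5]
[508.5  26.   86.5]
[ 536.7 -124.9   86.5]
[ 507.5 -124.2   86.5]
box yaw from screws -0.00777233181545157
[552.19735751  40.14668333  98.        ] [ 551.21293369 -141.7285       98.        ] lid edge yaw -0.005412581232796005 [551.7051456  -50.79090834  98.        ]
key (array([ 521.25468056, -263.00772325,   64.32826989]), [[-0.44, -0.14], [0.04, 0.4]]) [ 522.20358107 -262.93185163] [ 520.23055074 -262.77724161]
key (array([ 473.0602104, -267.1910874,   61.0345141]), [[-0.39, -0.12], [0.03, 0.35]]) [ 473.48375993 -266.50735024] [ 471.65743002 -263.84718612]
key (array([ 425.75383194, -271.49739206,   62.7715319 ]), [[-0.52, -0.15], [0.04, 0.46]]) [ 426.71925491 -271.14678243] [ 424.48120585 -269.79291074]
blk corner [ 548.7 -240.8   42. ]
blk corner [ 550.8 -284.2   42. ]
blk corner [ 401.3 -297.1   42. ]
blk corner [ 395.8 -252.8   42. ]
wall [ 476.57923822 -355.7100257     0.        ]
```

Candidates for the round black key:
- Far head in the block, round, side (323,157) and top (355,219). This is my choice.
- Slim black head, side (345,163).
- Square black head, side (368,167).
- Green keys, side (284,140) and (278,175), not meant.
- Orange key, side (357,207), not meant.

The crop confirms the choice: only the far head is a black disc. It sits at about (521,-263,64.5) mm with block yaw about 0.09. The keyway is at about (520.5,-49) with box yaw about -0.006.

```bash
cat >> h.py <<'E'
from scipy.spatial.transform import Rotation as Ro
def go(x,y,z,yaw):
    s=read_state(); R=Ro.from_euler('xyz',s["tool_rot"]); Rt=Ro.from_euler('xyz',[-np.pi/2,0,yaw])
    d=R.inv().apply(np.array([x,y,z])-s["eef_pos"]); a=(R.inv()*Rt).as_rotvec()
    print("clock %.2f"%s["clock"],"eef",np.round(s["eef_pos"],1),"rot",np.round(s["tool_rot"],4),"shift",np.round(d,1),"turn",np.round(a,4),"F",np.round(s["force"],1),"w",np.round(s["width"],1),"q7",np.round(s["qpos"][6],2))
E
python3 -c "
from h import *
go(282,586,290,1.122);go(500,-49,290,1.565)"
```

```text
clock 0.45 eef [282.  585.6 242.2] rot [-1.5708e+00  2.0000e-04  1.1220e+00] shift [  0.4 -47.8   0.1] turn [-0.     -0.     -0.0002] F [-0.3  0.2  1.6] w 85.3 q7 -0.02
clock 0.45 eef [282.  585.6 242.2] rot [-1.5708e+00  2.0000e-04  1.1220e+00] shift [-477.2  -47.7 -471.8] turn [-1.00e-04 -4.43e-01 -2.00e-04] F [-0.3  0.2  1.6] w 85.3 q7 -0.02
```

```bash
python3 -m jog '[{"y":-48,"grip":0},{"x":-130,"y":-48,"z":-130,"ay":-0.1,"grip":0},{"x":-130,"y":-48,"z":-130,"ay":-0.15,"grip":0},{"x":-130,"y":-48,"z":-130,"ay":-0.2,"grip":0},{"x":-130,"y":-48,"z":-130,"ay":-0.2,"grip":0}]'; python3 -c "
from h import *
go(500,-49,290,1.565)"
```

```text
clock 0.45 eef [282.  585.6 242.2] rot [-1.5708e+00  2.0000e-04  1.1220e+00] shift [-477.2  -47.7 -471.8] turn [-1.00e-04 -4.43e-01 -2.00e-04] F [-0.3  0.2  1.6] w 85.3 q7 -0.02$[0]: bad value
```

```bash
python3 -m jog '[{"x":0,"y":-48,"z":0,"ax":0,"ay":0,"az":0,"grip":0},{"x":-130,"y":-48,"z":-130,"ax":0,"ay":-0.1,"az":0,"grip":0},{"x":-130,"y":-48,"z":-130,"ax":0,"ay":-0.15,"az":0,"grip":0},{"x":-130,"y":-48,"z":-130,"ax":0,"ay":-0.2,"az":0,"grip":0},{"x":-130,"y":-48,"z":-130,"ax":0,"ay":-0.2,"az":0,"grip":0}]'; python3 -c "
from h import *
go(500,-49,290,1.565)"
```

```text
clock: 0.95
eef_pos: [344.1, 408.3, 290.6]
tool_rot: [-1.572, 0.001, 1.32]
force: [0.1, 0.6, 0.5]
width: 12.1
clock 0.95 eef [344.1 408.3 290.6] rot [-1.5719e+00  1.1000e-03  1.3202e+00] shift [-404.4    1.4 -264.4] turn [ 0.001  -0.2448 -0.0012] F [0.1 0.6 0.5] w 12.1 q7 0.4
```

```bash
python3 -m jog '[{"x":-208,"y":0,"z":-136,"ax":0,"ay":-0.1,"az":0,"grip":0},{"x":-208,"y":0,"z":-136,"ax":0,"ay":-0.245,"az":0,"grip":0},{"x":-208,"y":0,"z":-136,"ax":0,"ay":-0.245,"az":0,"grip":0},{"x":-208,"y":0,"z":-136,"ax":0,"ay":-0.245,"az":0,"grip":0},{"x":-208,"y":0,"z":-136,"ax":0,"ay":-0.245,"az":0,"grip":0}]'; python3 -c "
from h import *
go(510,-49,250,1.565)"
```

```text
clock: 1.45
eef_pos: [423.8, 175.0, 290.7]
tool_rot: [-1.572, -0.0, 1.567]
force: [0.9, 0.7, -0.0]
width: -0.2
clock 1.45 eef [423.8 175.  290.7] rot [-1.5717e+00 -4.0000e-04  1.5668e+00] shift [-223.7   40.7  -87. ] turn [0.0009 0.0018 0.0004] F [ 0.9  0.7 -0. ] w -0.2 q7 1.12
```

```bash
python3 -m jog '[{"x":-224,"y":40,"z":-87,"ax":0,"ay":0,"az":0,"grip":0},{"x":-224,"y":40,"z":-87,"ax":0,"ay":0,"az":0,"grip":0},{"x":-224,"y":40,"z":-87,"ax":0,"ay":0,"az":0,"grip":0},{"x":-224,"y":40,"z":-87,"ax":0,"ay":0,"az":0,"grip":0},{"x":-224,"y":40,"z":-87,"ax":0,"ay":0,"az":0,"grip":0}]'
python3 - <<'E'
from h import *
go(510,-49,250,1.565)
d=get_image("wrist"); cv2.imwrite("pics/w1.png",d["color"][:,:,::-1])
d=get_image("side"); cv2.imwrite("pics/s1.png",d["color"][:,:,::-1])
E
```

```text
clock: 1.95
eef_pos: [510.1, -50.1, 250.2]
tool_rot: [-1.572, 0.0, 1.566]
force: [1.2, 0.6, -0.3]
width: 0.4
clock 1.95 eef [510.1 -50.1 250.2] rot [-1.5716e+00  5.0000e-04  1.5656e+00] shift [1.1 0.2 0.1] turn [ 0.0008  0.0006 -0.0005] F [ 1.2  0.6 -0.3] w 0.4 q7 1.65
```

View pics/w1.png

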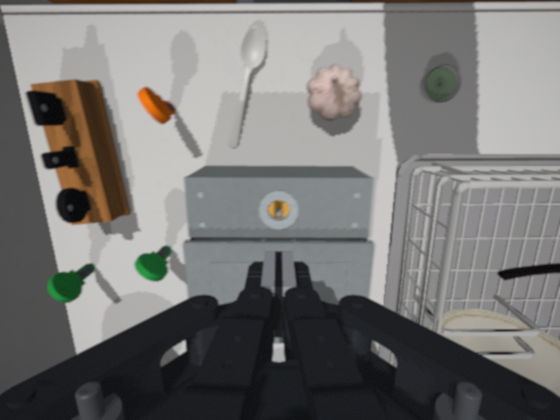

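View pics/s1.png

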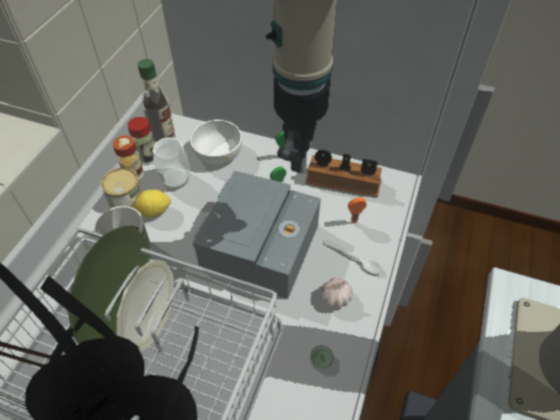

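The wrist view shows the keyway ring at (279,210), the round head at (73,205), and the lid front edge at row ≈ 239. The view is clear; I'll measure the ring and heads here.

Run:
```python
from h import *
d=get_image("wrist"); c=d["color"].astype(int);R,G,B=c[...,0],c[...,1],c[...,2]
def cc(m,roi,lo):
    x0,y0,x1,y1=roi;k=np.zeros(m.shape,np.uint8);k[y0:y1,x0:x1]=m[y0:y1,x0:x1]
    n,l,s,q=cv2.connectedComponentsWithStats(k)
    return [(s[i].tolist(),np.round(q[i],1)) for i in range(1,n) if s[i,4]>lo]
print("brass",cc(R-B>40,(255,185,305,235),20)); print("ring",cc(c.min(2)>125,(255,188,303,234),40))
hd=cc(c.max(2)<50,(25,85,95,225),60); print(hd)
for s,q in hd: print(onz(d,(s[0]+s[2]/2-.5,s[1]+s[3]/2-.5),64.5))
p=[onz(d,q,86.5) for q in ((201,195),(201,226),(358,194),(357,225))]
print(np.round(p,1))
r=cc(c.min(2)>125,(255,188,303,234),40)[0][0]; print("ringc",onz(d,(r[0]+r[2]/2-.5,r[1]+r[3]/2-.5),87.6))
cv2.imwrite("pics/w1c.png",cv2.resize(d["color"][160:260,170:390,::-1],None,fx=3.6,fy=3.6,interpolation=cv2.INTER_CUBIC))
cv2.imwrite("pics/w1k.png",cv2.resize(d["color"][70:235,10:140,::-1],None,fx=3.6,fy=3.6,interpolation=cv2.INTER_CUBIC))
go(571,-49.5,120,1.565)
```

```text
brass [([275, 199, 22, 18, 263], array([285.6, 207.4]))]
ring [([255, 188, 48, 42, 1577], array([277.1, 207.2]))]
[([34, 93, 39, 33, 941], array([ 53.4, 109.3])), ([50, 148, 36, 21, 515], array([ 68.5, 159.2])), ([64, 190, 31, 33, 815], array([ 79.5, 205.3]))]
[ 425.17257807 -271.41133532   64.5       ]
[ 471.90070323 -266.79122381   64.5       ]
[ 521.62967522 -264.70177556   64.5       ]
[[ 506.9 -130.5   86.5]
 [ 538.3 -133.1   86.5]
 [ 508.2   20.2   86.5]
 [ 539.5   20.9   86.5]]
ringc [521.18166708 -56.21242408  87.6       ]
clock 2.10 eef [509.7 -50.8 249.8] rot [-1.5704e+00  1.3000e-03  1.5605e+00] shift [  2.1 129.8 -61.3] turn [-0.0004 -0.0045 -0.0013] F [-0.1  1.7 -0. ] w 0.2 q7 1.64
```

View pics/w1c.png

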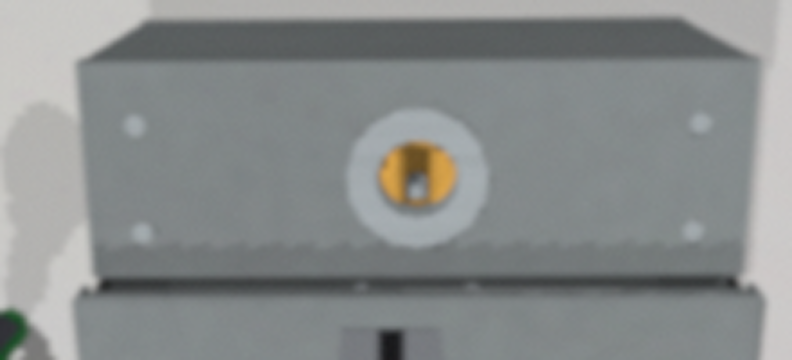

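View pics/w1k.png

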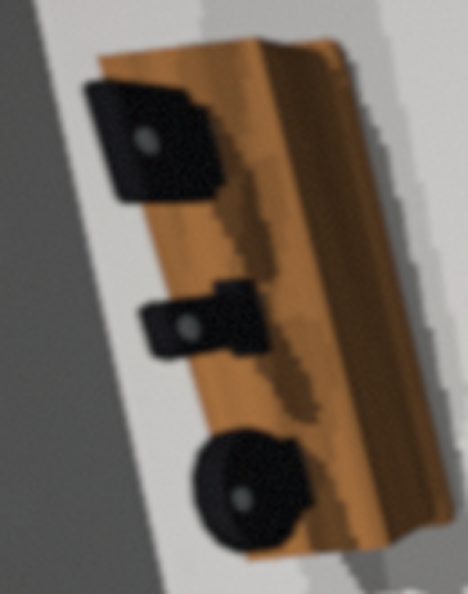

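Run:
```python
from h import *
for i in range(3):
    s=read_state(); d=get_image("wrist"); c=d["color"].astype(int)
    m=((c[...,0]-c[...,2])>40).astype(np.uint8); k=m*0;k[185:235,255:310]=m[185:235,255:310]
    M=cv2.moments(k,True); p=(M['m10']/M['m00'],M['m01']/M['m00'])
    print(np.round(s["eef_pos"],1),np.round(s["tool_rot"],4),np.round(s["qpos"],4),np.round(p,1),onz(d,p,85)[:2])
```

```text
[509.7 -50.8 249.8] [-1.5704e+00  1.3000e-03  1.5605e+00] [-0.0074  0.4232  0.072   1.8891 -0.0383  0.831   1.6446] [281.1 208.4] [520.94963015 -49.27768042]
[509.4 -48.2 250. ] [-1.5701e+00 -2.0000e-04  1.5642e+00] [-0.0099  0.4223  0.0697  1.89   -0.0389  0.8313  1.6442] [277.8 208.7] [520.90685363 -49.58963769]
[509.2 -46.6 250.2] [-1.5703e+00 -8.0000e-04  1.5670e+00] [-0.0116  0.4215  0.0685  1.8906 -0.039   0.8313  1.6442] [276.1 208.8] [520.89574634 -49.55783836]
```

```bash
python3 -m jog '[{"x":0,"y":0,"z":-50,"ax":0,"ay":0,"az":0,"grip":0},{"x":0,"y":50,"z":-62,"ax":0,"ay":0,"az":0,"grip":0},{"x":0,"y":100,"z":-62,"ax":0,"ay":0,"az":0,"grip":0},{"x":0,"y":130,"z":-62,"ax":0,"ay":0,"az":0,"grip":0},{"x":0,"y":130,"z":-62,"ax":0,"ay":0,"az":0,"grip":0}]'
python3 - <<'E'
from h import *
go(571.8,-49.5,104,1.563)
d=get_image("side"); cv2.imwrite("pics/s2.png",cv2.resize(d["color"][120:300,160:340,::-1],None,fx=3,fy=3))
go(571.8,-49.5,104,1.563)
E
```

```text
clock: 2.75
eef_pos: [567.9, -44.9, 116.5]
tool_rot: [-1.562, -0.001, 1.57]
force: [-0.8, 0.9, -0.0]
width: 0.0
clock 2.75 eef [567.9 -44.9 116.5] rot [-1.5616e+00 -1.5000e-03  1.5703e+00] shift [-4.6 12.4 -4. ] turn [-0.0092  0.0073  0.0014] F [-0.8  0.9 -0. ] w 0.0 q7 1.65
clock 2.80 eef [570.  -45.5 119.1] rot [-1.5667e+00 -1.0000e-03  1.5698e+00] shift [-4.  15.1 -1.8] turn [-0.0041  0.0068  0.001 ] F [-0.5  0.   0.6] w 0.1 q7 1.65
```

View pics/s2.png

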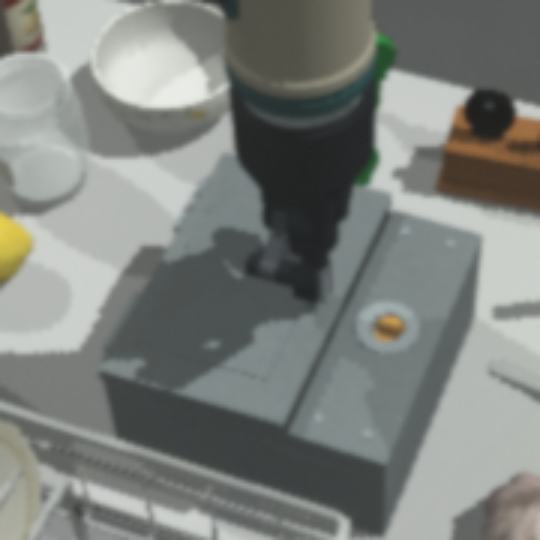

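Fingers are over the lid behind its front edge. Pressing down gradually.

```bash
python3 -m jog '[{"x":-2,"y":5,"z":-1,"ax":0,"ay":0,"az":0,"grip":0},{"x":-2,"y":9,"z":-1,"ax":0,"ay":0,"az":0,"grip":0},{"x":-2,"y":12,"z":-1,"ax":0,"ay":0,"az":0,"grip":0},{"x":-2,"y":14,"z":-1,"ax":0,"ay":0,"az":0,"grip":0},{"x":-2,"y":16,"z":-1,"ax":0,"ay":0,"az":0,"grip":0}]'
python3 - <<'E'
from h import *
go(571.8,-49.5,104,1.563)
E
```

```text
clock: 3.3
eef_pos: [572.9, -49.5, 105.6]
tool_rot: [-1.572, -0.0, 1.567]
force: [-2.7, 0.1, 6.8]
width: 0.0
clock 3.30 eef [572.9 -49.5 105.6] rot [-1.5722e+00 -1.0000e-04  1.5669e+00] shift [0.  1.6 1.1] turn [0.0014 0.0039 0.0001] F [-2.7  0.1  6.8] w 0.0 q7 1.66
```

```bash
python3 -m jog '[{"x":0,"y":1,"z":1,"ax":0,"ay":0,"az":0,"grip":0},{"x":0,"y":2,"z":1,"ax":0,"ay":0,"az":0,"grip":0},{"x":0,"y":3,"z":1,"ax":0,"ay":0,"az":0,"grip":0},{"x":0,"y":4,"z":1,"ax":0,"ay":0,"az":0,"grip":0},{"x":0,"y":4,"z":1,"ax":0,"ay":0,"az":0,"grip":0}]'
python3 - <<'E'
from h import *
go(571.8,-49.5,104,1.563)
E
```

```text
clock: 3.8
eef_pos: [572.7, -49.5, 103.8]
tool_rot: [-1.575, -0.0, 1.567]
force: [-3.5, 0.9, 22.8]
width: 0.2
clock 3.80 eef [572.7 -49.5 103.8] rot [-1.5745e+00 -2.0000e-04  1.5668e+00] shift [ 0.  -0.2  0.9] turn [0.0037 0.0038 0.0002] F [-3.5  0.9 22.8] w 0.2 q7 1.66
```

```bash
python3 -m jog '[{"x":0,"y":1.5,"z":0,"ax":0,"ay":0,"az":0,"grip":0},{"x":0,"y":3,"z":0,"ax":0,"ay":0,"az":0,"grip":0},{"x":0,"y":3,"z":0,"ax":0,"ay":0,"az":0,"grip":0},{"x":0,"y":3,"z":0,"ax":0,"ay":0,"az":0,"grip":0}]'
python3 - <<'E'
from h import *
go(571.8,-49.5,104,1.563)
d=get_image("side"); cv2.imwrite("pics/s3.png",cv2.resize(d["color"][120:300,160:340,::-1],None,fx=3,fy=3))
E
```

```text
clock: 4.2
eef_pos: [572.7, -49.6, 103.5]
tool_rot: [-1.575, -0.0, 1.567]
force: [-10.7, 1.3, 43.7]
width: -0.2
clock 4.20 eef [572.7 -49.6 103.5] rot [-1.5753e+00 -4.0000e-04  1.5666e+00] shift [ 0.1 -0.5  0.9] turn [0.0045 0.0036 0.0004] F [-10.7   1.3  43.7] w -0.2 q7 1.66
```

View pics/s3.png

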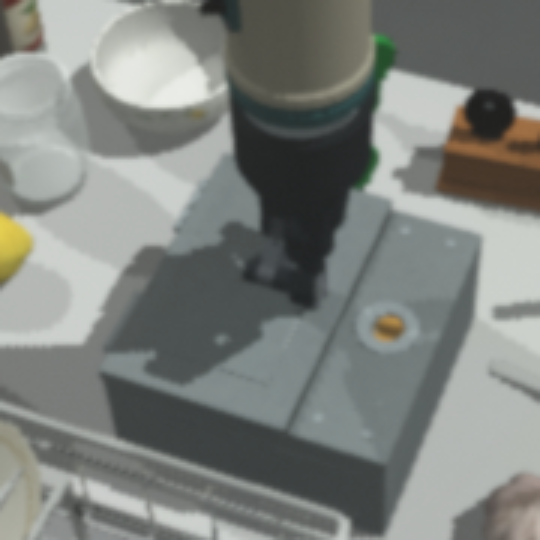

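Force rose to about 44 N with no further descent and the gap line is closed, so the lid is home. Lifting and heading for the key.

```bash
python3 -m jog '[{"x":0,"y":-50,"z":0,"ax":0,"ay":0,"az":0,"grip":0},{"x":0,"y":-90,"z":20,"ax":0,"ay":0,"az":0,"grip":40},{"x":-50,"y":-100,"z":50,"ax":0,"ay":-0.09,"az":0,"grip":40},{"x":-100,"y":-100,"z":60,"ax":0,"ay":-0.09,"az":0,"grip":40},{"x":-140,"y":-100,"z":60,"ax":0,"ay":-0.09,"az":0,"grip":40}]'
python3 - <<'E'
from h import *
go(511,-263,190,1.659)
E
```

```text
clock: 4.75
eef_pos: [509.7, -190.2, 198.9]
tool_rot: [-1.572, 0.0, 1.659]
force: [1.9, 0.1, -1.1]
width: 39.8
clock 4.75 eef [ 509.7 -190.2  198.9] rot [-1.5720e+00  4.0000e-04  1.6586e+00] shift [-72.6   8.9   5.1] turn [ 0.0012 -0.0004 -0.0004] F [ 1.9  0.1 -1.1] w 39.8 q7 1.99
```

```bash
python3 -m jog '[{"x":-40,"y":9,"z":5,"ax":0,"ay":0,"az":0,"grip":40},{"x":-72.5,"y":9,"z":5,"ax":0,"ay":0,"az":0,"grip":40},{"x":-72.5,"y":9,"z":5,"ax":0,"ay":0,"az":0,"grip":40},{"x":-72.5,"y":9,"z":5,"ax":0,"ay":0,"az":0,"grip":40},{"x":-72.5,"y":9,"z":5,"ax":0,"ay":0,"az":0,"grip":40}]'
python3 - <<'E'
from h import *
go(511,-263,190,1.659)
d=get_image("wrist"); cv2.imwrite("pics/w3.png",d["color"][:,:,::-1])
d=get_image("side"); cv2.imwrite("pics/s4.png",cv2.resize(d["color"][120:300,240:420,::-1],None,fx=3,fy=3))
go(511,-263,190,1.659)
E
```

```text
clock: 5.25
eef_pos: [512.4, -260.4, 188.4]
tool_rot: [-1.571, -0.001, 1.659]
force: [0.2, 0.6, 1.2]
width: 39.8
clock 5.25 eef [ 512.4 -260.4  188.4] rot [-1.5711e+00 -1.1000e-03  1.6587e+00] shift [-2.5 -1.6  1.7] turn [ 0.0003 -0.0003  0.0011] F [0.2 0.6 1.2] w 39.8 q7 2.1
clock 5.35 eef [ 512.6 -260.2  188.5] rot [-1.5711e+00 -8.0000e-04  1.6594e+00] shift [-2.6 -1.5  1.8] turn [0.0003 0.0004 0.0008] F [0.1 0.6 0.3] w 40.0 q7 2.1
```

View pics/w3.png

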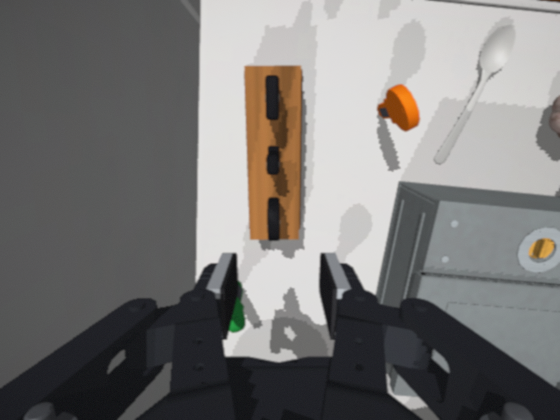

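View pics/s4.png

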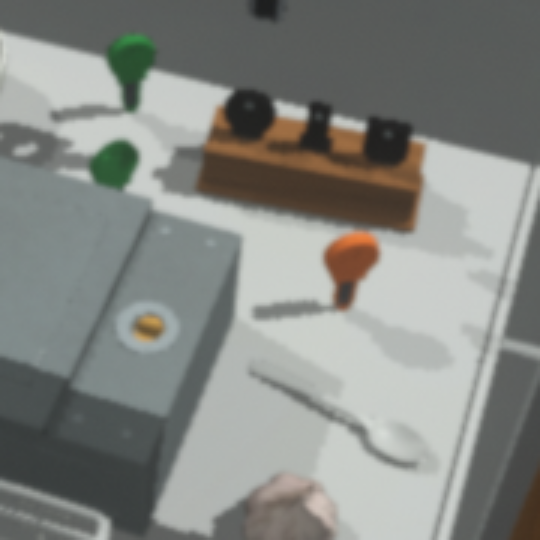

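Wrist view: heads at (272,97) square, (273,159) slim, (273,218) round and nearest the fingers. The block is aligned with the image, so the tool yaw is right. Computing position and yaw.

Run:
```python
from h import *
d=get_image("wrist"); c=d["color"].astype(int)
k=np.zeros(c.shape[:2],np.uint8); k[70:245,250:295]=(c[70:245,250:295].max(2)<48)
n,l,s,q=cv2.connectedComponentsWithStats(k)
for i in range(1,n):
    if s[i,4]>50:
        print(s[i],q[i], "center@64.5",onz(d,(s[i,0]+s[i,2]/2-.5,s[i,1]+s[i,3]/2-.5),66)[:2],"z74",onz(d,(s[i,0]+s[i,2]/2-.5,s[i,1]+s[i,3]/2-.5),74)[:2])
        y,x=np.nonzero(l==i)
m=((c[...,0]-c[...,2])>35); pts=[]
for r in range(90,230,10):
    xs=np.nonzero(m[r,230:320])[0]+230; pts.append((r,xs.min(),xs.max()))
for j in (1,2):
    P=[onz(d,(p[j],p[0]),42) for p in pts]; P=np.array(P); a=np.polyfit(P[:,0],P[:,1],1); print("edge yaw",np.arctan(a[0]),"y at 521.3",np.polyval(a,521.3))
go(521.3,-263.3,120,1.659)
```

```text
[267  76  12  43 479] [272.19624217  97.20876827] center@64.5 [ 425.22119876 -272.98710764] z74 [ 425.79370419 -272.80872132]
[268 147  11  27 272] [273.04411765 160.17647059] center@64.5 [ 472.65056691 -268.6940966 ] z74 [ 471.73467136 -268.65043107]
[269 198  10  42 408] [273.41421569 218.70833333] center@64.5 [ 521.56497389 -264.2363413 ] z74 [ 519.11407473 -264.33256647]
edge yaw 0.09291614610224616 y at 521.3 -287.4665649157275
edge yaw 0.08952808663011544 y at 521.3 -241.0211974378132
clock 5.40 eef [ 512.6 -260.4  188.5] rot [-1.5711e+00 -6.0000e-04  1.6594e+00] shift [-3.7 68.5 -8.4] turn [0.0003 0.0004 0.0006] F [-0.1  0.5  0.7] w 39.9 q7 2.1
```

```bash
python3 -m jog '[{"x":-3.5,"y":30,"z":-8.5,"ax":0,"ay":0,"az":0,"grip":40},{"x":-3.5,"y":60,"z":-8.5,"ax":0,"ay":0,"az":0,"grip":40},{"x":-3.5,"y":80,"z":-8.5,"ax":0,"ay":0,"az":0,"grip":40},{"x":-3.5,"y":90,"z":-8.5,"ax":0,"ay":0,"az":0,"grip":40},{"x":-3.5,"y":90,"z":-8.5,"ax":0,"ay":0,"az":0,"grip":40}]'
python3 - <<'E'
from h import *
go(521.3,-263.6,61.5,1.66)
d=get_image("wrist"); cv2.imwrite("pics/w4.png",d["color"][:,:,::-1])
d=get_image("side"); cv2.imwrite("pics/s5.png",cv2.resize(d["color"][100:220,260:420,::-1],None,fx=4,fy=4))
go(521.3,-263.6,61.5,1.66)
E
```

```text
clock: 5.9
eef_pos: [520.4, -263.7, 97.2]
tool_rot: [-1.569, -0.001, 1.658]
force: [-0.1, -0.1, 1.1]
width: 39.9
clock 5.90 eef [ 520.4 -263.7   97.2] rot [-1.5686e+00 -1.4000e-03  1.6580e+00] shift [-0.1 35.7 -1. ] turn [-0.0022 -0.002   0.0014] F [-0.1 -0.1  1.1] w 39.9 q7 2.1
clock 6.00 eef [ 521.6 -264.6   99. ] rot [-1.5718e+00  5.0000e-04  1.6575e+00] shift [ 1.1 37.5  0.2] turn [ 0.001  -0.0025 -0.0005] F [ 0.9 -0.6  0.3] w 40.3 q7 2.1
```

View pics/w4.png

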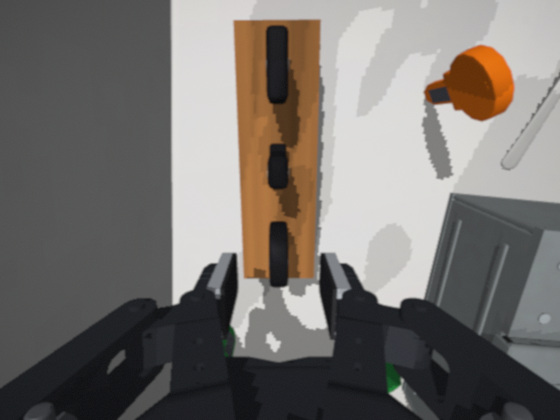

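View pics/s5.png

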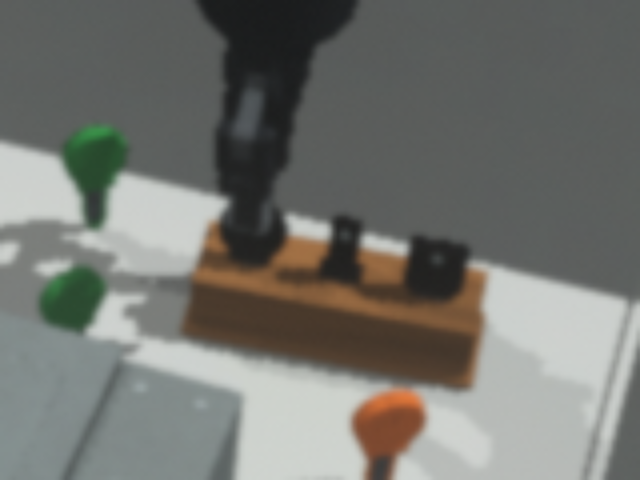

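The round head at (278,253) sits centred between the pads (225 and 335), and the slim and square heads are clear. Descending.

```bash
python3 -m jog '[{"x":0,"y":15,"z":0,"ax":0,"ay":0,"az":0,"grip":40},{"x":0,"y":28,"z":0,"ax":0,"ay":0,"az":0,"grip":40},{"x":0,"y":37,"z":0,"ax":0,"ay":0,"az":0,"grip":40},{"x":0,"y":37,"z":0,"ax":0,"ay":0,"az":0,"grip":40},{"x":0,"y":37,"z":0,"ax":0,"ay":0,"az":0,"grip":40}]'
python3 - <<'E'
from h import *
go(521.3,-263.6,61.5,1.66)
d=get_image("wrist"); cv2.imwrite("pics/w5.png",d["color"][:,:,::-1])
d=get_image("side"); cv2.imwrite("pics/s6.png",cv2.resize(d["color"][100:220,260:420,::-1],None,fx=4,fy=4))
go(521.3,-263.6,61.5,1.66)
E
```

```text
clock: 6.5
eef_pos: [521.0, -264.8, 61.4]
tool_rot: [-1.571, 0.0, 1.657]
force: [-0.1, 0.7, 0.6]
width: 39.8
clock 6.50 eef [ 521.  -264.8   61.4] rot [-1.5708  0.      1.6569] shift [ 1.2 -0.1 -0.4] turn [-0.     -0.0031 -0.    ] F [-0.1  0.7  0.6] w 39.8 q7 2.1
clock 6.60 eef [ 521.3 -264.9   61.8] rot [-1.5716e+00  4.0000e-04  1.6570e+00] shift [ 1.3  0.3 -0.1] turn [ 0.0008 -0.003  -0.0004] F [-1.   0.5  0.7] w 40.0 q7 2.1
```

View pics/w5.png

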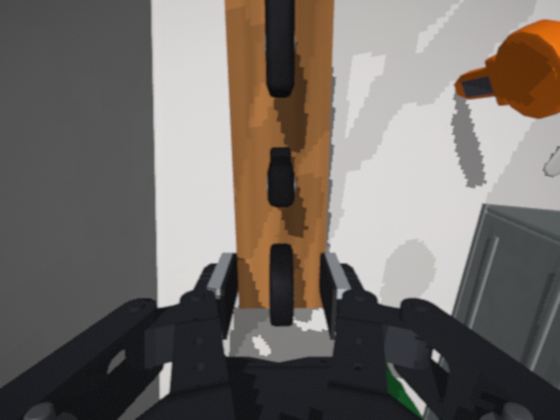

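View pics/s6.png

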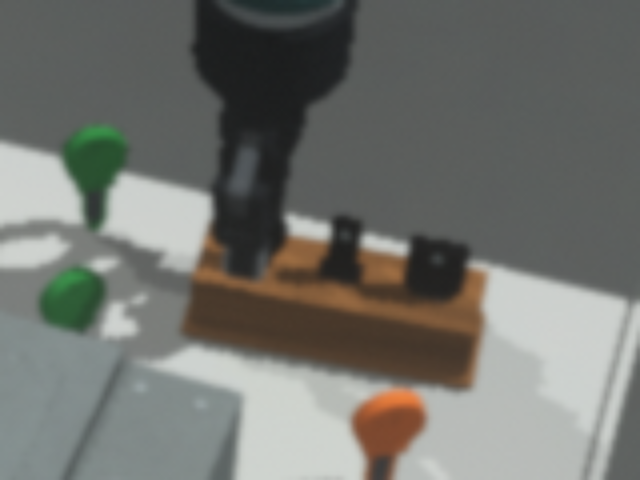

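Centred between the pads; closing.

```bash
python3 -m jog '[{"x":0.5,"y":0,"z":0,"ax":0,"ay":0,"az":0,"grip":5},{"x":0.5,"y":0,"z":0,"ax":0,"ay":0,"az":0,"grip":0},{"x":0.5,"y":0,"z":0,"ax":0,"ay":0,"az":0,"grip":0},{"x":0.5,"y":0,"z":0,"ax":0,"ay":0,"az":0,"grip":0},{"x":0.5,"y":0,"z":0,"ax":0,"ay":0,"az":0,"grip":0}]'
python3 - <<'E'
from h import *
go(521.3,-263.6,61.5,1.66)
E
```

```text
clock: 7.1
eef_pos: [521.2, -264.2, 61.7]
tool_rot: [-1.571, 0.0, 1.657]
force: [-0.9, 1.5, 5.8]
width: 9.3
clock 7.10 eef [ 521.2 -264.2   61.7] rot [-1.5714e+00  2.0000e-04  1.6570e+00] shift [ 0.6  0.2 -0.2] turn [ 0.0006 -0.003  -0.0002] F [-0.9  1.5  5.8] w 9.3 q7 2.1
```

```bash
python3 -m jog '[{"x":0,"y":-8,"z":0,"ax":0,"ay":0,"az":0,"grip":0},{"x":0,"y":-20,"z":0,"ax":0,"ay":0,"az":0,"grip":0},{"x":0,"y":-35,"z":0,"ax":0,"ay":0,"az":0,"grip":0},{"x":0,"y":-60,"z":0,"ax":0,"ay":0,"az":0,"grip":0},{"x":0,"y":-90,"z":0,"ax":0,"ay":0,"az":0,"grip":0}]'
python3 - <<'E'
from h import *
go(521,-49.4,180,1.563)
d=get_image("side"); cv2.imwrite("pics/s7.png",cv2.resize(d["color"][70:220,260:420,::-1],None,fx=4,fy=4))
go(521,-49.4,180,1.563)
E
```

```text
clock: 7.6
eef_pos: [520.3, -264.0, 152.5]
tool_rot: [-1.57, -0.001, 1.657]
force: [-0.5, -0.8, -0.6]
width: 9.0
clock 7.60 eef [ 520.3 -264.   152.5] rot [-1.5697e+00 -6.0000e-04  1.6570e+00] shift [213.8 -27.4 -19.1] turn [-0.0012  0.094   0.0006] F [-0.5 -0.8 -0.6] w 9.0 q7 2.1
clock 7.65 eef [ 523.3 -265.6  157.9] rot [-1.5776  0.004   1.6566] shift [215.5 -22.9 -16.4] turn [ 0.007   0.0936 -0.0037] F [0.6 0.4 2.7] w 9.4 q7 2.1
```

View pics/s7.png

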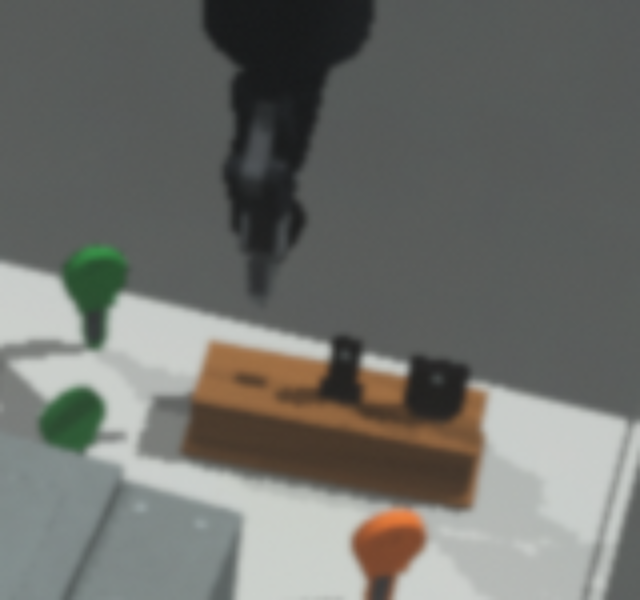

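The key is out, round head in the fingers with the blade tip at crop (258,300), and the other two keys are untouched. Carrying it to the lock.

```bash
python3 -m jog '[{"x":10,"y":-10,"z":0,"ax":0,"ay":0,"az":0,"grip":0},{"x":50,"y":-25,"z":-5,"ax":0,"ay":0.04,"az":0,"grip":0},{"x":95,"y":-25,"z":-10,"ax":0,"ay":0.094,"az":0,"grip":0},{"x":140,"y":-25,"z":-15,"ax":0,"ay":0.094,"az":0,"grip":0},{"x":180,"y":-25,"z":-19,"ax":0,"ay":0.094,"az":0,"grip":0}]';python3 - <<'E'
from h import *
go(521,-49.4,180,1.563)
E
```

```text
clock: 8.15
eef_pos: [523.5, -79.9, 176.6]
tool_rot: [-1.57, -0.001, 1.564]
force: [1.3, 0.1, -0.3]
width: 9.1
clock 8.15 eef [523.5 -79.9 176.6] rot [-1.5701e+00 -1.2000e-03  1.5642e+00] shift [30.5 -3.3  2.7] turn [-0.0007  0.0012  0.0012] F [ 1.3  0.1 -0.3] w 9.1 q7 1.72
```

```bash
python3 -m jog '[{"x":20,"y":-2,"z":1,"ax":0,"ay":0,"az":0,"grip":0},{"x":28,"y":-2,"z":1,"ax":0,"ay":0,"az":0,"grip":0},{"x":31,"y":-2,"z":1,"ax":0,"ay":0,"az":0,"grip":0},{"x":31,"y":-2,"z":1,"ax":0,"ay":0,"az":0,"grip":0},{"x":31,"y":-2,"z":1,"ax":0,"ay":0,"az":0,"grip":0}]';python3 -m jog '[{"x":0,"y":0,"z":0,"ax":0,"ay":0,"az":0,"grip":0},{"x":0,"y":0,"z":0,"ax":0,"ay":0,"az":0,"grip":0},{"x":0,"y":0,"z":0,"ax":0,"ay":0,"az":0,"grip":0},{"x":0,"y":0,"z":0,"ax":0,"ay":0,"az":0,"grip":0},{"x":0,"y":0,"z":0,"ax":0,"ay":0,"az":0,"grip":0}]';python3 - <<'E'
from h import *
go(521,-49.4,180,1.563)
for n in ("wrist","side","top"):
    d=get_image(n); cv2.imwrite(f"pics/{n}8.png",d["color"][:,:,::-1])
a=cv2.imread("pics/side8.png"); cv2.imwrite("pics/s8c.png",cv2.resize(a[110:260,220:370],None,fx=4,fy=4,interpolation=cv2.INTER_CUBIC))
go(521,-49.4,180,1.563)
E
```

```text
clock: 8.65
eef_pos: [523.4, -54.0, 178.3]
tool_rot: [-1.571, 0.001, 1.56]
force: [0.1, -1.0, -0.3]
width: 9.0
clock: 9.15
eef_pos: [523.6, -52.3, 178.3]
tool_rot: [-1.571, -0.0, 1.563]
force: [0.7, -0.7, -0.3]
width: 9.2
clock 9.15 eef [523.6 -52.3 178.3] rot [-1.5708e+00 -1.0000e-04  1.5628e+00] shift [ 2.9 -1.7  2.6] turn [-0.     -0.0002  0.0001] F [ 0.7 -0.7 -0.3] w 9.2 q7 1.67
clock 9.30 eef [523.6 -52.2 178.3] rot [-1.5707 -0.      1.563 ] shift [ 2.8 -1.7  2.6] turn [-0.0001  0.      0.    ] F [ 0.1  0.9 -0.8] w 9.0 q7 1.67
```

View pics/wrist8.png

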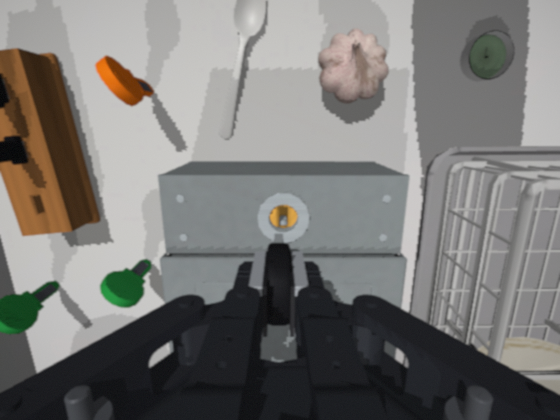

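View pics/s8c.png

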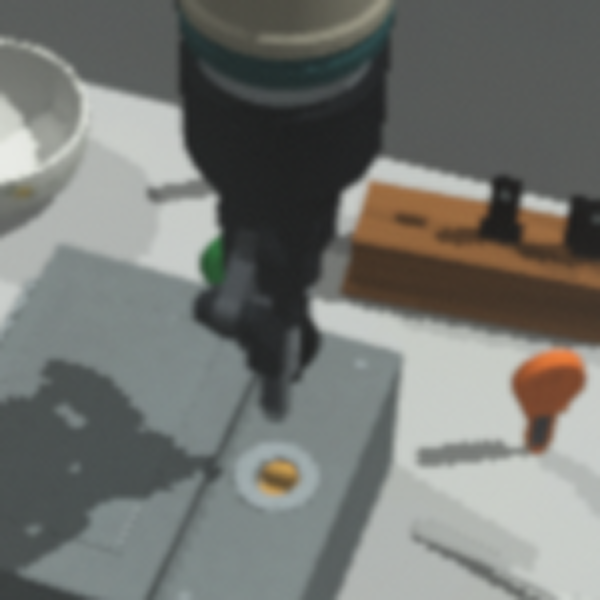

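View pics/top8.png

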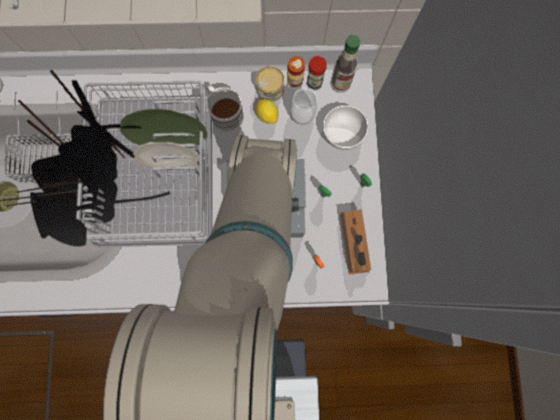

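The side crop shows the blade upright with its tip at about full-frame (288.7,213.7). The wrist view shows the head at (279,280) and the keyway at (283,217). Checking the offsets within each camera.

Run:
```python
from h import *
s=read_state(); e=s["eef_pos"]; print(np.round(e,2))
S=get_image("side");W=get_image("wrist")
for p in ((288.7,213.7),(288.2,213)): print("tip side",onz(S,p,e[2]-53.7)[:2])
print("pred tip px side",proj(S,[e[0]+.1,e[1],e[2]-53.7]))
c=W["color"].astype(int)
k=np.zeros(c.shape[:2],np.uint8);k[190:240,255:310]=((c[...,0]-c[...,2])>40)[190:240,255:310]
M=cv2.moments(k,True);p=(M['m10']/M['m00'],M['m01']/M['m00']);print("keyway wrist",p,onz(W,p,85)[:2])
k[:]=0;k[188:246,245:320]=(c[188:246,245:320].min(2)>140); pts=cv2.findNonZero(cv2.morphologyEx(k,cv2.MORPH_OPEN,np.ones((3,3),np.uint8)));print("ring bbox",cv2.boundingRect(pts))
for r in range(246,300,6):
    xs=np.nonzero(c[r,255:305].max(1 if c.ndim==2 else -1)<45)[0]+255; print(r,xs.min() if len(xs) else None,xs.max() if len(xs) else None,end="; ")
print()
for z in (185,190,195): print(z,onz(W,(278.5,260),z)[:2])
cv2.imwrite("pics/w8c.png",cv2.resize(W["color"][180:330,210:350,::-1],None,fx=4,fy=4,interpolation=cv2.INTER_CUBIC))
cv2.imwrite("pics/s8d.png",cv2.resize(S["color"][180:250,260:330,::-1],None,fx=8,fy=8,interpolation=cv2.INTER_NEAREST))
```

```text
[523.56 -52.23 178.28]
tip side [522.78093075 -54.43876359]
tip side [524.12614783 -55.60928527]
pred tip px side [287.81196184 214.49839193]
keyway wrist (282.810502283105, 215.42922374429224) [520.9300483 -49.6717128]
ring bbox (257, 193, 52, 49)
246 269 287; 252 267 290; 258 266 291; 264 266 291; 270 265 291; 276 265 292; 282 264 292; 288 264 291; 294 255 304; 
185 [511.51444272 -52.91802989]
190 [509.23684021 -52.90246477]
195 [506.95923771 -52.88689964]
```

View pics/w8c.png

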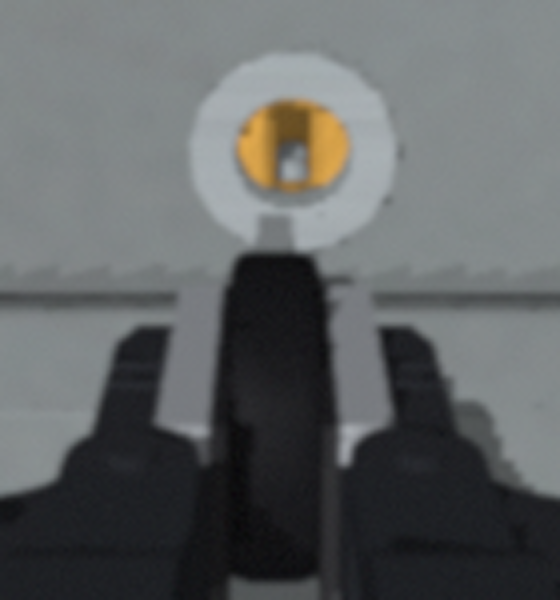

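View pics/s8d.png

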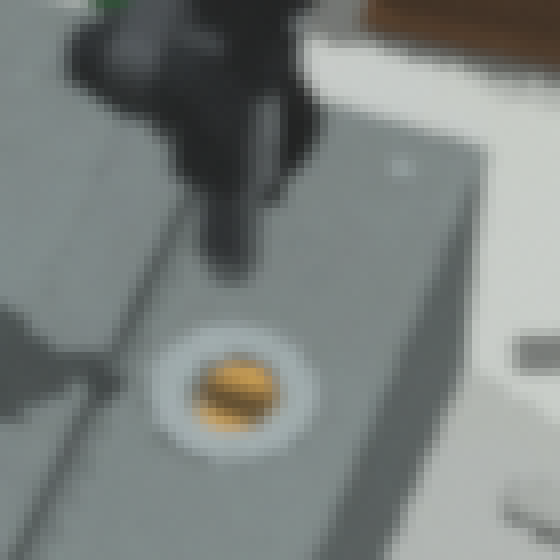

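Run:
```python
from h import *
W=get_image("wrist"); e=read_state()["eef_pos"]
for r in (233.5,238):
  for z in (124.6,130): print(r,z,np.round(onz(W,(278.3,r),z)[:2],2))
print("pads mid", onz(W,((210+190/4+210+360/4)/2-.5,260),178)[:2], e)
print("keyway col centre ring", onz(W,(210+293/4-.5,180+150/4),87.6)[:2])
# predicted pixel of blade tip front edge if key x = tcp+.1
print(proj(W,[e[0]-6.9,e[1],e[2]-53.7]),proj(W,[e[0]-4.9,e[1],e[2]-53.7]))
```

```text
233.5 124.6 [521.   -53.06]
233.5 130 [519.06 -53.04]
238 124.6 [524.   -53.09]
238 130 [521.98 -53.07]
pads mid [514.70308695 -53.05024674] [523.57321652 -52.21658031 178.3114562 ]
keyway col centre ring [521.75939869 -49.75449118]
[279.58683023 226.93459493] [279.61377888 229.97622519]
```

```bash
python3 -m jog '[{"x":3.4,"y":10,"z":3,"ax":0,"ay":0,"az":0,"grip":0},{"x":3.4,"y":22,"z":3,"ax":0,"ay":0,"az":0,"grip":0},{"x":3.4,"y":30,"z":3,"ax":0,"ay":0,"az":0,"grip":0},{"x":3.4,"y":30,"z":3,"ax":0,"ay":0,"az":0,"grip":0},{"x":3.4,"y":30,"z":3,"ax":0,"ay":0,"az":0,"grip":0}]';python3 - <<'E'
from h import *
go(520.5,-48.9,148,1.563)
for n in ("wrist","side"):
    d=get_image(n); cv2.imwrite(f"pics/{n}9.png",d["color"][:,:,::-1])
a=cv2.imread("pics/side9.png"); cv2.imwrite("pics/s9c.png",cv2.resize(a[180:250,260:330],None,fx=8,fy=8,interpolation=cv2.INTER_CUBIC))
a=cv2.imread("pics/wrist9.png"); cv2.imwrite("pics/w9c.png",cv2.resize(a[180:330,210:350],None,fx=4,fy=4,interpolation=cv2.INTER_CUBIC))
go(520.5,-48.9,148,1.563)
E
```

```text
clock: 9.95
eef_pos: [520.4, -48.9, 147.8]
tool_rot: [-1.57, 0.0, 1.563]
force: [-0.5, -0.6, -0.2]
width: 9.0
clock 9.95 eef [520.4 -48.9 147.8] rot [-1.5699  0.      1.5629] shift [-0.  -0.2 -0.1] turn [-0.0009 -0.0001 -0.    ] F [-0.5 -0.6 -0.2] w 9.0 q7 1.67
clock 10.05 eef [520.9 -49.  148.4] rot [-1.5713e+00  1.0000e-04  1.5629e+00] shift [0.1 0.4 0.4] turn [ 0.0005 -0.0001 -0.0001] F [ 0.  -0.3 -0.2] w 9.1 q7 1.67
```

View pics/s9c.png

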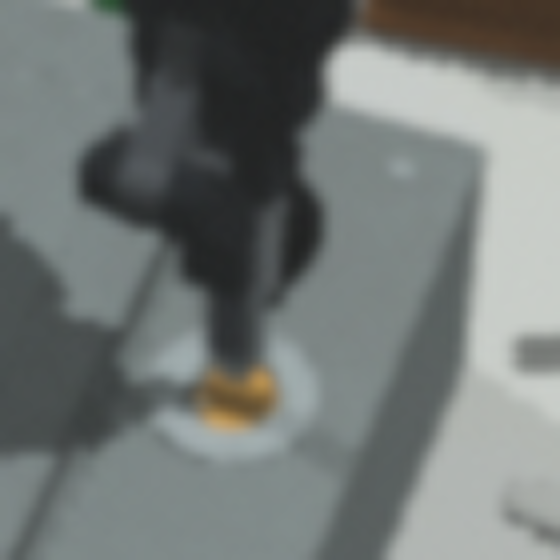

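View pics/w9c.png

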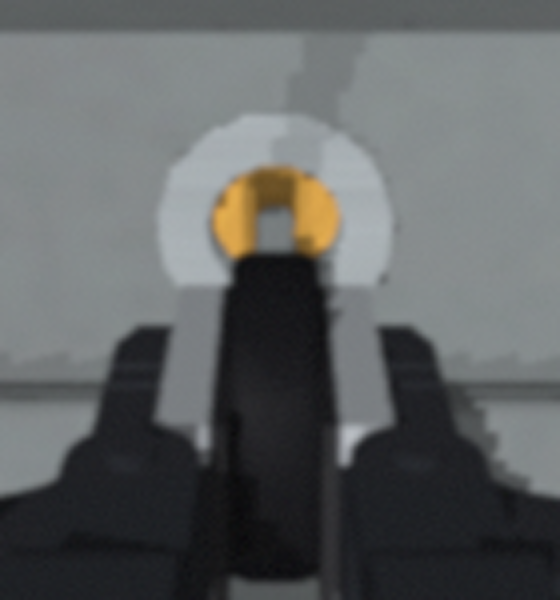

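Aligned: in the wrist crop the blade is at column 275, the ring centre at 275.5, and the slot spans 248–297. Lowering into the mouth.

```bash
python3 -m jog '[{"x":0,"y":4,"z":0,"ax":0,"ay":0,"az":0,"grip":0},{"x":0,"y":8,"z":0,"ax":0,"ay":0,"az":0,"grip":0},{"x":0,"y":12,"z":0,"ax":0,"ay":0,"az":0,"grip":0},{"x":0,"y":15,"z":0,"ax":0,"ay":0,"az":0,"grip":0},{"x":0,"y":15,"z":0,"ax":0,"ay":0,"az":0,"grip":0}]';python3 - <<'E'
from h import *
s=read_state();print(np.round(s["torque"],2))
go(520.5,-48.9,135,1.563)
d=get_image("wrist"); cv2.imwrite("pics/w10c.png",cv2.resize(d["color"][180:330,210:350,::-1],None,fx=4,fy=4,interpolation=cv2.INTER_CUBIC))
E
```

```text
clock: 10.55
eef_pos: [520.2, -48.8, 132.7]
tool_rot: [-1.57, -0.0, 1.563]
force: [-0.5, 0.2, -0.2]
width: 9.2
[-0.01 -0.03 -0.  ]
clock 10.55 eef [520.2 -48.8 132.7] rot [-1.5697e+00 -1.0000e-04  1.5630e+00] shift [-0.1 -2.3 -0.3] turn [-0.0011  0.      0.0001] F [-0.5  0.2 -0.2] w 9.2 q7 1.67
```

View pics/w10c.png

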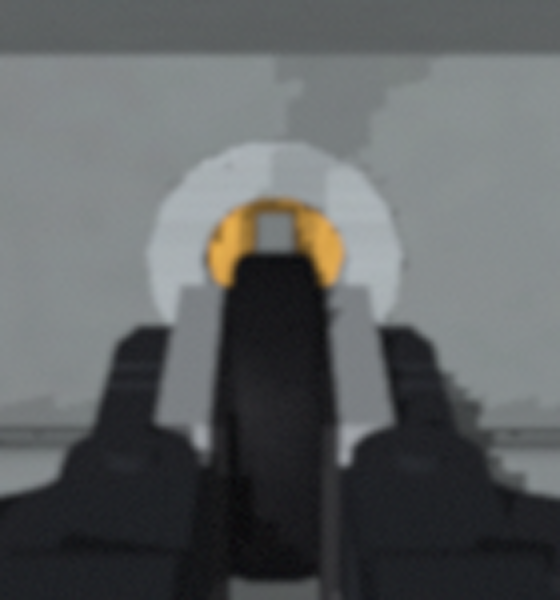

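The blade is in the slot with no contact force (tip ≈ 6 mm below the mouth). Pushing on with a small twist to and fro.

```bash
python3 -m jog '[{"x":0,"y":3,"z":0,"ax":0,"ay":0.07,"az":0,"grip":0},{"x":0,"y":6,"z":0,"ax":0,"ay":-0.07,"az":0,"grip":0},{"x":0,"y":9,"z":0,"ax":0,"ay":0.07,"az":0,"grip":0},{"x":0,"y":11,"z":0,"ax":0,"ay":-0.07,"az":0,"grip":0},{"x":0,"y":13,"z":0,"ax":0,"ay":0,"az":0,"grip":0}]';python3 - <<'E'
from h import *
s=read_state();print(np.round(s["torque"],2))
go(520.5,-48.9,107.3,1.563)
E
```

```text
clock: 11.1
eef_pos: [520.5, -48.9, 121.1]
tool_rot: [-1.571, -0.0, 1.564]
force: [-2.9, 1.5, 10.5]
width: 9.3
[0.21 0.61 0.03]
clock 11.10 eef [520.5 -48.9 121.1] rot [-1.5708e+00 -5.0000e-04  1.5644e+00] shift [-0.1 13.8  0. ] turn [0.     0.0014 0.0005] F [-2.9  1.5 10.5] w 9.3 q7 1.67
```

```bash
python3 -m jog '[{"x":0,"y":3,"z":0,"ax":0,"ay":0.07,"az":0,"grip":0},{"x":0,"y":6,"z":0,"ax":0,"ay":-0.07,"az":0,"grip":0},{"x":0,"y":9,"z":0,"ax":0,"ay":0.07,"az":0,"grip":0},{"x":0,"y":11,"z":0,"ax":0,"ay":-0.07,"az":0,"grip":0},{"x":0,"y":13,"z":0,"ax":0,"ay":0,"az":0,"grip":0}]';python3 - <<'E'
from h import *
s=read_state();print(np.round(s["torque"],2))
go(520.5,-48.9,107.3,1.563)
E
```

```text
clock: 11.6
eef_pos: [520.6, -49.0, 108.8]
tool_rot: [-1.571, -0.0, 1.564]
force: [-3.4, 0.4, 16.6]
width: 9.0
[0.09 1.03 0.04]
clock 11.60 eef [520.6 -49.  108.8] rot [-1.5712e+00 -3.0000e-04  1.5643e+00] shift [0.1 1.5 0.1] turn [0.0004 0.0013 0.0003] F [-3.4  0.4 16.6] w 9.0 q7 1.67
```

```bash
python3 -m jog '[{"x":0,"y":1.5,"z":0,"ax":0,"ay":0.06,"az":0,"grip":0},{"x":0,"y":3,"z":0,"ax":0,"ay":-0.06,"az":0,"grip":0},{"x":0,"y":4,"z":0,"ax":0,"ay":0.04,"az":0,"grip":0},{"x":0,"y":4,"z":0,"ax":0,"ay":0,"az":0,"grip":0},{"x":0,"y":4,"z":0,"ax":0,"ay":0,"az":0,"grip":0}]';python3 - <<'E'
from h import *
s=read_state();print(np.round(s["torque"],2))
go(520.5,-48.9,107.3,1.563)
for n in ("wrist","side"):
    d=get_image(n); cv2.imwrite(f"pics/{n}11.png",d["color"][:,:,::-1])
a=cv2.imread("pics/side11.png"); cv2.imwrite("pics/s11c.png",cv2.resize(a[170:260,240:330],None,fx=6,fy=6,interpolation=cv2.INTER_CUBIC))
a=cv2.imread("pics/wrist11.png"); cv2.imwrite("pics/w11c.png",cv2.resize(a[180:330,210:350],None,fx=4,fy=4,interpolation=cv2.INTER_CUBIC))
E
```

```text
clock: 12.1
eef_pos: [520.8, -48.7, 106.2]
tool_rot: [-1.572, -0.0, 1.564]
force: [-5.6, 1.5, 25.9]
width: 9.1
[0.27 1.64 0.13]
clock 12.10 eef [520.8 -48.7 106.2] rot [-1.5720e+00 -4.0000e-04  1.5639e+00] shift [-0.2 -1.1  0.3] turn [0.0012 0.0009 0.0004] F [-5.6  1.5 25.9] w 9.1 q7 1.67
```

View pics/s11c.png

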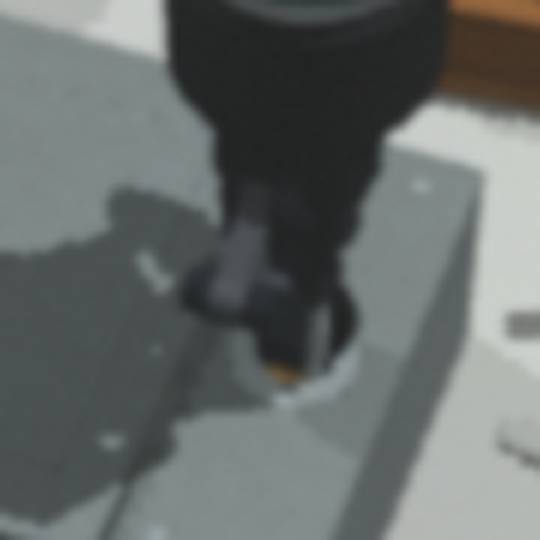

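View pics/w11c.png

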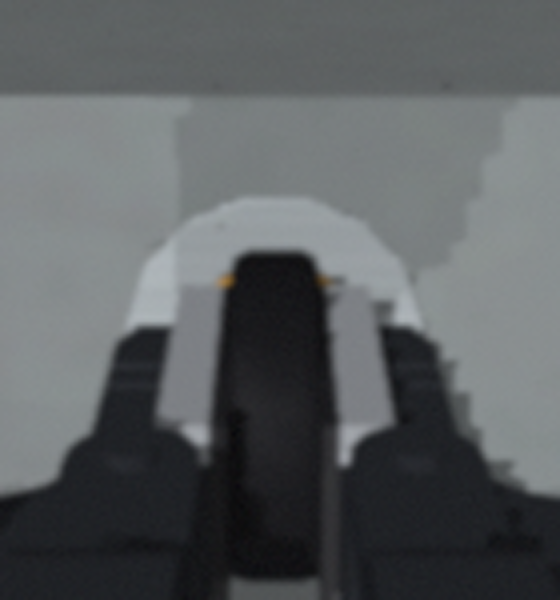

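```bash
python3 -m jog '[{"x":0,"y":1,"z":0,"ax":0,"ay":0.05,"az":0,"grip":0},{"x":0,"y":2,"z":0,"ax":0,"ay":-0.05,"az":0,"grip":0},{"x":0,"y":2,"z":0,"ax":0,"ay":0,"az":0,"grip":0},{"x":0,"y":2,"z":0,"ax":0,"ay":0,"az":0,"grip":0}]';python3 - <<'E'
from h import *
s=read_state();print(np.round(s["torque"],2))
go(520.5,-48.9,107.3,1.563)
E
```

```text
clock: 12.6
eef_pos: [521.4, -48.9, 105.4]
tool_rot: [-1.574, -0.0, 1.562]
force: [-7.1, 0.7, 37.7]
width: 9.6
[ 0.16  2.01 -0.02]
clock 12.60 eef [521.4 -48.9 105.4] rot [-1.5738e+00 -3.0000e-04  1.5617e+00] shift [ 0.  -1.9  0.9] turn [ 0.003  -0.0014  0.0003] F [-7.1  0.7 37.7] w 9.6 q7 1.67
```

```bash
python3 -m jog '[{"x":0,"y":-1.5,"z":0,"ax":0,"ay":0,"az":0,"grip":0},{"x":0,"y":-2.5,"z":0,"ax":0,"ay":0,"az":0,"grip":0},{"x":0,"y":-2.5,"z":0,"ax":0,"ay":0,"az":0,"grip":0},{"x":0,"y":-2.5,"z":0,"ax":0,"ay":0,"az":0,"grip":0}]';python3 - <<'E'
from h import *
s=read_state();print(np.round(s["torque"],2))
go(520.5,-48.9,107.3,1.563)
d=get_image("wrist"); cv2.imwrite("pics/w12c.png",cv2.resize(d["color"][180:330,210:350,::-1],None,fx=4,fy=4,interpolation=cv2.INTER_CUBIC))
E
```

```text
clock: 13.0
eef_pos: [521.3, -48.8, 105.9]
tool_rot: [-1.573, -0.0, 1.563]
force: [-2.4, 0.0, 16.8]
width: 9.1
[0.11 0.93 0.  ]
clock 13.00 eef [521.3 -48.8 105.9] rot [-1.5728e+00 -2.0000e-04  1.5630e+00] shift [-0.1 -1.4  0.8] turn [ 0.002  -0.      0.0002] F [-2.4  0.  16.8] w 9.1 q7 1.67
```

View pics/w12c.png

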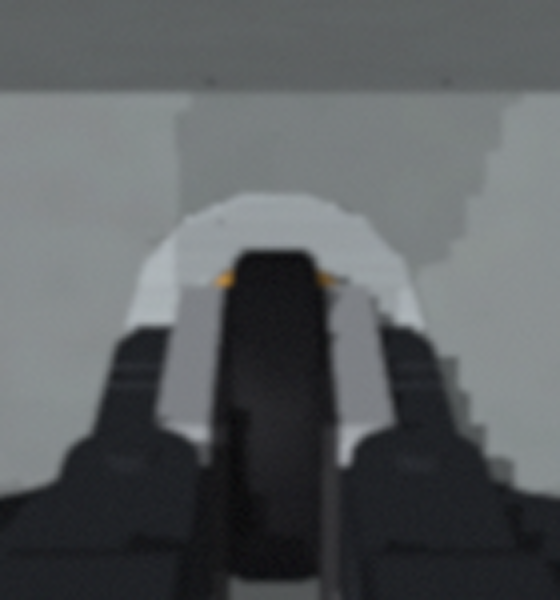

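Force fell by 21 N with almost no rise in z (105.4→105.9), and the head hasn't shifted in the pads, so the key is seated on the ring. Turning clockwise (+ay about the downward tool y).

```bash
python3 -m jog '[{"x":0,"y":0,"z":0,"ax":0,"ay":0.1,"az":0,"grip":0},{"x":0,"y":0,"z":0,"ax":0,"ay":0.22,"az":0,"grip":0},{"x":0,"y":0,"z":0,"ax":0,"ay":0.34,"az":0,"grip":0},{"x":0,"y":0,"z":0,"ax":0,"ay":0.46,"az":0,"grip":0},{"x":0,"y":0,"z":0,"ax":0,"ay":0.58,"az":0,"grip":0}]';python3 - <<'E'
from h import *
s=read_state();print(np.round(s["torque"],2))
go(520.7,-48.9,105.5,-0.15)
E
```

```text
clock: 13.55
eef_pos: [521.0, -49.0, 105.9]
tool_rot: [-1.572, -0.001, 0.979]
force: [-4.1, 0.5, 17.7]
width: 9.2
[0.02 1.08 0.19]
clock 13.55 eef [521.  -49.  105.9] rot [-1.5718e+00 -1.3000e-03  9.7860e-01] shift [-0.1  0.4  0.3] turn [2.0000e-04 1.1286e+00 1.7000e-03] F [-4.1  0.5 17.7] w 9.2 q7 1.29
```

```bash
python3 -m jog '[{"x":0,"y":0,"z":0,"ax":0,"ay":0.12,"az":0,"grip":0},{"x":0,"y":0,"z":0,"ax":0,"ay":0.24,"az":0,"grip":0},{"x":0,"y":0,"z":0,"ax":0,"ay":0.36,"az":0,"grip":0},{"x":0,"y":0,"z":0,"ax":0,"ay":0.48,"az":0,"grip":0},{"x":0,"y":0,"z":0,"ax":0,"ay":0.6,"az":0,"grip":0}]';python3 - <<'E'
from h import *
s=read_state();print(np.round(s["torque"],2),np.round(s["qpos"],2))
go(520.7,-48.9,105.5,-0.15)
E
```

```text
clock: 14.05
eef_pos: [521.4, -48.2, 105.9]
tool_rot: [-1.57, -0.003, 0.379]
force: [-3.3, 1.5, 16.9]
width: 9.5
[0.46 0.86 0.24] [-0.21  0.69  0.38  2.   -0.47  0.54  0.88]
clock 14.05 eef [521.4 -48.2 105.9] rot [-1.57   -0.0027  0.3792] shift [-0.9  0.4 -0.3] turn [-0.0015  0.5292  0.0024] F [-3.3  1.5 16.9] w 9.5 q7 0.88
```

```bash
python3 -m jog '[{"x":0,"y":0,"z":0,"ax":0,"ay":0.12,"az":0,"grip":0},{"x":0,"y":0,"z":0,"ax":0,"ay":0.24,"az":0,"grip":0},{"x":0,"y":0,"z":0,"ax":0,"ay":0.33,"az":0,"grip":0},{"x":0,"y":0,"z":0,"ax":0,"ay":0.4,"az":0,"grip":0},{"x":0,"y":0,"z":0,"ax":0,"ay":0.4,"az":0,"grip":0}]';python3 - <<'E'
from h import *
s=read_state();print(np.round(s["torque"],2),np.round(s["qpos"],2))
go(520.7,-48.9,105.5,-0.15)
for n in ("wrist","side"):
    d=get_image(n); cv2.imwrite(f"pics/{n}13.png",d["color"][:,:,::-1])
a=cv2.imread("pics/side13.png"); cv2.imwrite("pics/s13c.png",cv2.resize(a[170:260,240:330],None,fx=6,fy=6,interpolation=cv2.INTER_CUBIC))
go(520.7,-48.9,105.5,-0.15)
E
```

```text
clock: 14.55
eef_pos: [521.8, -48.1, 105.9]
tool_rot: [-1.569, -0.003, -0.018]
force: [-3.1, 1.7, 18.0]
width: 9.3
[0.68 0.68 0.04] [-0.28  0.71  0.49  2.   -0.6   0.57  0.61]
clock 14.55 eef [521.8 -48.1 105.9] rot [-1.569  -0.0028 -0.0177] shift [-1.1  0.4 -0.8] turn [-0.002   0.1323  0.0027] F [-3.1  1.7 18. ] w 9.3 q7 0.61
clock 14.65 eef [521.7 -48.1 105.9] rot [-1.5688 -0.0027 -0.0163] shift [-1.   0.4 -0.8] turn [-0.0022  0.1337  0.0026] F [-2.   1.7 18.1] w 9.4 q7 0.61
```

View pics/s13c.png

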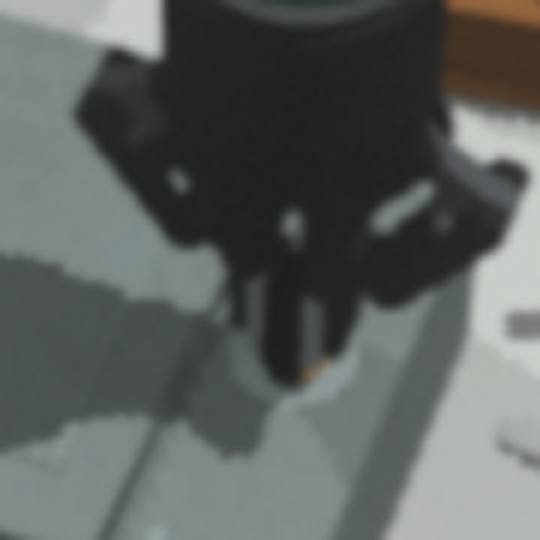

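View pics/wrist13.png

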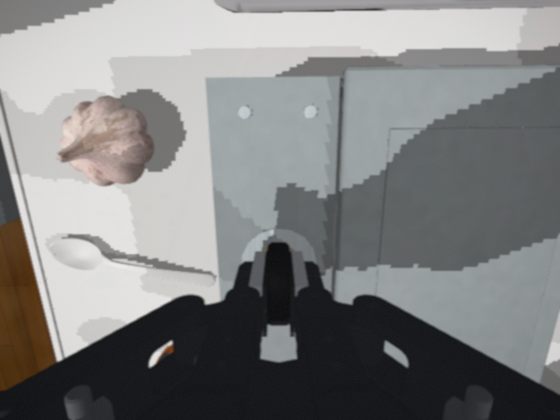

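The head now lies across the box (wrist ≈ (279,285)) after about 1.58 rad of hand rotation; the lid gap stays closed. Turning slightly further to make sure of the stop.

```bash
python3 -m jog '[{"x":0,"y":0,"z":0,"ax":0,"ay":0.05,"az":0,"grip":0},{"x":0,"y":0,"z":0,"ax":0,"ay":0.1,"az":0,"grip":0},{"x":0,"y":0,"z":0,"ax":0,"ay":0.12,"az":0,"grip":0},{"x":0,"y":0,"z":0,"ax":0,"ay":0.12,"az":0,"grip":0},{"x":0,"y":0,"z":0,"ax":0,"ay":0.12,"az":0,"grip":0}]';python3 - <<'E'
from h import *
s=read_state();print(np.round(s["torque"],2),np.round(s["qpos"],2))
go(520.7,-48.9,105.5,-0.15)
d=get_image("wrist"); cv2.imwrite("pics/w14c.png",cv2.resize(d["color"][190:340,200:360,::-1],None,fx=4,fy=4,interpolation=cv2.INTER_CUBIC))
E
```

```text
clock: 15.15
eef_pos: [521.8, -48.1, 105.9]
tool_rot: [-1.568, -0.003, -0.136]
force: [-3.0, 3.0, 17.1]
width: 9.2
[0.65 0.64 0.25] [-0.29  0.72  0.52  2.   -0.63  0.59  0.52]
clock 15.15 eef [521.8 -48.1 105.9] rot [-1.5683 -0.0026 -0.1357] shift [-1.   0.4 -1. ] turn [-0.0025  0.0143  0.0025] F [-3.   3.  17.1] w 9.2 q7 0.52
```

View pics/w14c.png

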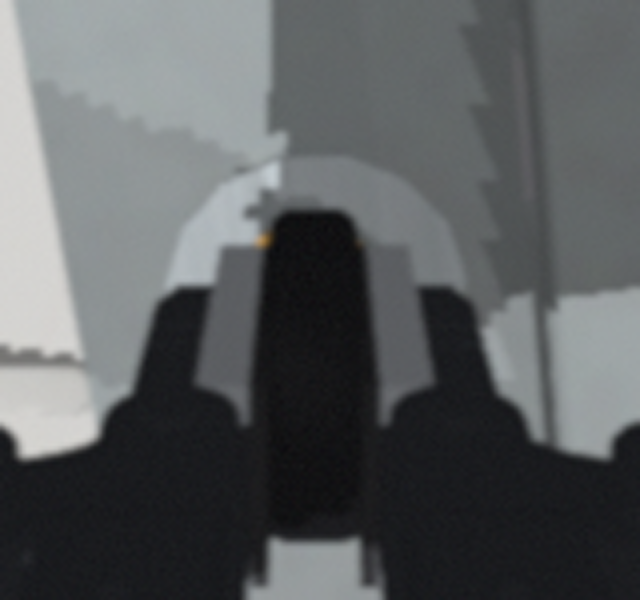

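```bash
python3 -m jog '[{"x":0,"y":0,"z":0,"ax":0,"ay":0,"az":0,"grip":0},{"x":0,"y":0,"z":0,"ax":0,"ay":0,"az":0,"grip":0},{"x":0,"y":0,"z":0,"ax":0,"ay":0,"az":0,"grip":0},{"x":0,"y":0,"z":0,"ax":0,"ay":0,"az":0,"grip":0},{"x":0,"y":0,"z":0,"ax":0,"ay":0,"az":0,"grip":0}]';python3 - <<'E'
from h import *
s=st();print(np.round(s["torque"],2),np.abs(s["qd"]).max())
d=get_image("side"); cv2.imwrite("pics/s15.png",d["color"][:,:,::-1])
print(finish_job())
E
```

```text
clock: 15.7
eef_pos: [521.8, -48.1, 105.9]
tool_rot: [-1.568, -0.002, -0.136]
force: [-3.4, 2.3, 17.7]
width: 9.1
{'clock': 15.7, 'eef_pos': [521.765, -48.072, 105.891], 'tool_rot': [-1.568, -0.002, -0.136], 'force': [-3.409, 2.251, 17.748], 'width': 9.138, 'qpos': [-0.294, 0.717, 0.518, 2.0, -0.634, 0.586, 0.524]}
[0.68 0.55 0.29] 0.0021178661314137422
the job is handed in; nothing more can be done
None
```

View pics/s15.png

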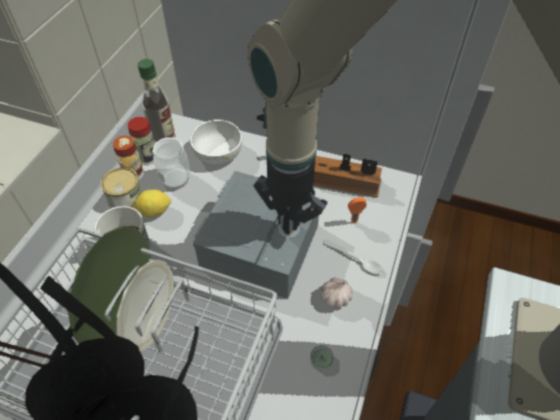

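I pressed the lid home, put the round-headed key fully into the lock with small twists, and turned it clockwise. I handed in at 15.7 s with the fingers still holding it turned; `finish_job()` reports no verdict.

- **Lid:** it came to a hard stop at about 44 N, and the gap looked closed in the pictures.
- **Key seated:** backing off about 21 N of push moved it only 0.5 mm. The final hold showed about 18 N of downward push, grip width 9.1 mm and the arm at rest.
- **Turn:** the hand turned about 1.70 rad, and the torque rose to about 0.29 N m, which suggests the stop. Allowing for the blade's play, I estimate the plug at about 1.5 rad, but I could not read the plug angle directly.
- **Disagreements:** the key sat 1–2 mm deeper than I predicted, and the cameras disagreed by 1–2 mm (the side view more, for the key's tip). The TCP also drifted about 1 mm during the turn.
- **Everything else:** the last side view shows the other two keys, garlic, spoon and tea light where they started.

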